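# Seal the sample vials

## Robot

A 6-joint arm with a two-finger parallel gripper is mounted at the origin on the work surface. World frame = base frame: x ahead of the robot, y to its left, z up, the work surface at z = 0. Lengths are in m, angles in degrees, forces in N, time in s.
With the tool pointing down it reaches from about 0.4 to 0.825 m from the base axis. Payload 7 kg.
Tool frame: the origin (TCP) lies midway between the tips of the shut fingers; the grasp point (between the pads) lies 19 mm behind it (r.grip_depth is the distance from the TCP to the grasp point, in m); z points along the fingers, y is the line along which they close (so a half turn about z gives the same grasp; the last joint's range is limited). The gripper opens to 88 mm and grips with 3 to 60 N. Pads are 19 mm wide; open, the fingers measure 130 mm over their backs; the gripper's body (78 mm by 193 mm) begins 47 mm behind the grasp point.
Start: joints at [92.596, 20.546, 0.682, 0, -70.136, -16.507], TCP at [0.162, 0.655, 0.227] pointing down, gripper open.
Joint ranges: [-176.03, 176.03], [-82.01, 121.73], [-58.28, 71.71], [-173.87, 95.51], [-174.79, -0.11], [-173.66, 173.66]. Speed limits (degrees/s): [136.94, 136.94, 172.46, 180, 180, 180].

## Interface

Orientations are given as [roll, pitch, yaw] about the fixed x, y, z axes, in that order (R = Rz(yaw) Ry(pitch) Rx(roll)).
In Python, from plant import r, capture, close_job, search_frame, outline_of gives the robot as it stands.
- The arm moves only by the shell command python3 -m creep 'ROWS' [FORCE]. ROWS is JSON, a list of rows, each a list of 7 numbers: the finger opening in mm, from 0 to 87.6, then the shift along the world's x, y, z in units of 25 mm (1.0 is 25 mm), then the turn, a rotation vector about the world's x, y, z in degrees. In form: [[hand, x, y, z, ax, ay, az], ...]. A call has 1 to 8 rows; each row shifts and turns the commanded pose from where the row before left it; what a row does not reach is not made up. A row lasts 1/12 s, in which the tool goes at most 41.7 mm and 7.16 degrees, less where a joint would pass 70% of its speed; a pose out of reach is approached as far as the arm can. A call is refused whole if a number of a shift passes 1 or a number of a turn 7.16, either way. A call with a gripper value outside its range is refused whole. The fingers move at their own pace and stop on an object; FORCE is the grip in N (left out, the last holds). Time passes only in rows, so rows that do not move let the fingers close. It gives the time, the measured TCP pose, the force, the opening and the grip force at its end, in the units of the state.
- r.get_state(): the state, without advancing time (a new reading comes with each control period).
- capture(name): name is "scene" or "top" or "wrist"; returns a dict with "frame" (420x560x3 uint8, red, green, blue), "K" (3x3 intrinsics, pixels), "origin" and "rotation" of the camera in the world. Camera axes: x right, y down, z forward; pixel columns grow to the right and rows downward; lengths in m; the calibration is good to about 2 mm. A picture is of the moment at which its call begins. There is no depth.
- close_job(): hands the job in; it is judged then, once.
Trained networks look in a picture, given as the dict that the camera call returned (one of the last four; its "shot" number tells which), for a name from the list of things; names that differ only in an ending like _2 or _b are one class to them, and where a whole thing is asked for, a point or a joint stands for the part that bears it (a point fixed in the world has none). Each returns a list of dicts, best first, with "conf" (0 to 1); they miss things now and then, are a little off and sometimes report something else, mostly with a low value. They report only what shows in the picture. A call takes as long as a camera call.
- search_frame(picture, target): "bbox" ([left, top, right, bottom] in pixels, round what is visible of it).
- outline_of(picture, target): "region" (420x560 bool, what is visible of it) and "bbox" ([left, top, right, bottom] in pixels, round what is visible of it).
The state is a dict: "time_s": time; "joints": joint angles; "qd": joint speeds; "joint_torque": joint torques, N m; "tcp_pos": TCP position; "eef_rot": TCP orientation; "contact_force": force on the tool from outside, world axes, zero at the start; "moment": the same for the moment, N m; "gripper_width": finger opening in m; "gripper_force": force on a finger pad.
Only numpy, scipy, OpenCV 4.12 (cv2) and the standard library are available. Lean on these libraries where they do the work, as an engineer would, in place of code of your own. Each camera call takes 0.05 s, during which the arm holds its last target. There are 200 camera calls.

## Task

Seal the sample vials: stand every amber vial from the black tray upright in its own pocket of the blue carrier, then slide the carrier fully home by its black knob and lock it with the orange-gripped pin, dropped all the way down through the bracket and the carrier's tongue. Only then knock every red stopper fully down with the rubber mallet, never pushing a stopper with the gripper itself. When all are down, stand the mallet back on its head on the grey mat, pull the pin and put it back fully down in its wooden stand, and draw the carrier, vials and all, fully back out, leaving the other glassware where it is.

Things in the scene. Friction and masses are not known exactly. Their poses are not given: they have to be found in the camera images.
- bench: Fixed grey sealing bench, bed 110 mm (x) by 320 mm (y) by 10 mm thick, origin under its centre on the table. The blue carrier slides on it along the bench's +y axis. At its +y end a yellow bracket plate (top 44 mm up, 10 mm thick) and a steel block below it have a 15 mm hole each, in line.
- carrier: Blue sliding carrier, 72 (x) by 200 (y) by 26 mm high, origin under its centre, 12 mm above the table, axes as the bench. Four round pockets, 32 mm wide, 20 mm deep, at y = -75, -25, 25, 75 mm, floors 6 mm above the origin. Tongue (top 20, thick 10 mm) with 15 mm hole at y = 130. Black upright knob to push or pull it by, 18 mm diameter, at y = -155, its top 70 mm above the origin.
- pinstand: Fixed wooden stand for the lock pin, 56 by 56 by 46 mm high, origin under its centre, with an upright 16 mm hole in the middle of its top, 44 mm deep.
- slide (a joint): Position of the carrier along the bench's +y (m): 0 fully out, 0.045 fully home against its stop, where the holes line up. About 4 N of friction; stays where it is left.
- pin: Lock pin: steel shank 12 mm diameter, 32 mm long, pointed foot; above it a collar 22 mm diameter, 6 mm thick, then an orange grip 16 mm diameter, 34 mm high. Origin at the tip of the foot, z up along the pin. At first upright in the wooden stand, collar on its top (tip 14 mm above the table). When locked, the collar rests on the bracket, the tip 32 mm below lock_hole.
- tray: Fixed flat black mat-like tray, 260 by 260 by 5 mm, origin under its centre, on which the vials wait.
- mat: Fixed light grey mat, 200 mm (x) by 180 mm (y) by 4 mm, origin under its centre: the mallet's place.
- mallet: Rubber mallet standing on its round head: head 60 mm diameter, 46 mm high, axis vertical; a wooden handle, 18 mm wide and 18 mm high, leaves it along the mallet's -x to x = -160 mm, its middle 30 mm above the origin. Origin at the centre of the head's lower (striking) face. 0.3 kg, nearly all in the head.
- vial1: Amber sample vial with a white label, 28 mm diameter, body 60 mm high with a tapered foot (22 mm), origin under its centre, z up. May be absent. A red stopper stands out of its top.
- stopper1: Red push-in stopper of vial 1, 18 mm diameter, origin at the centre of its top face: 74 mm above the vial's underside when up, 65 mm when fully down (it then still shows 5 mm).
- seal1 (a joint): How far the sprung stopper of vial 1 has been driven down (m): 0 up, 0.009 fully down. Needs about 10 N; stays where it is driven.
- vial2: Amber sample vial with a white label, 28 mm diameter, body 60 mm high with a tapered foot (22 mm), origin under its centre, z up. May be absent. A red stopper stands out of its top.
- stopper2: Red push-in stopper of vial 2, 18 mm diameter, origin at the centre of its top face: 74 mm above the vial's underside when up, 65 mm when fully down (it then still shows 5 mm).
- seal2 (a joint): How far the sprung stopper of vial 2 has been driven down (m): 0 up, 0.009 fully down. Needs about 10 N; stays where it is driven.
- vial3: Amber sample vial with a white label, 28 mm diameter, body 60 mm high with a tapered foot (22 mm), origin under its centre, z up. May be absent. A red stopper stands out of its top.
- stopper3: Red push-in stopper of vial 3, 18 mm diameter, origin at the centre of its top face: 74 mm above the vial's underside when up, 65 mm when fully down (it then still shows 5 mm).
- seal3 (a joint): How far the sprung stopper of vial 3 has been driven down (m): 0 up, 0.009 fully down. Needs about 10 N; stays where it is driven.
- vial4: Amber sample vial with a white label, 28 mm diameter, body 60 mm high with a tapered foot (22 mm), origin under its centre, z up. May be absent. A red stopper stands out of its top.
- stopper4: Red push-in stopper of vial 4, 18 mm diameter, origin at the centre of its top face: 74 mm above the vial's underside when up, 65 mm when fully down (it then still shows 5 mm).
- seal4 (a joint): How far the sprung stopper of vial 4 has been driven down (m): 0 up, 0.009 fully down. Needs about 10 N; stays where it is driven.
- lock_hole (a point): Centre of the hole's mouth in the top of the yellow bracket plate, 44 mm above the table (hole 15 mm, chamfered, straight on down through the tongue and the lower block to 10 mm above the table).
- bottle: Bystander: amber bottle, 68 mm diameter, 150 mm high.
- flask: Bystander: small glass flask, 68 mm diameter, 108 mm high.
- beaker: Bystander: clear beaker, 70 mm diameter, 80 mm high.

How it is judged (in metres and radians):
On the way, in this order (a step that is already met when the one before it is completed fails the run):
1. every vial stands upright in a pocket of the carrier (z of each of vial1, vial2, vial3, vial4 in the frame of carrier below 0.012 m and x of vial1 in the frame of carrier between -0.012 and 0.012 m and y of vial1 in the frame of carrier between -0.09 and 0.09 m and angle between each of vial1, vial2, vial3, vial4's own z axis and vertical below 0.2 rad and x of vial2 in the frame of carrier between -0.012 and 0.012 m and y of vial2 in the frame of carrier between -0.09 and 0.09 m and x of vial3 in the frame of carrier between -0.012 and 0.012 m and y of vial3 in the frame of carrier between -0.09 and 0.09 m and x of vial4 in the frame of carrier between -0.012 and 0.012 m and y of vial4 in the frame of carrier between -0.09 and 0.09 m), for 0.2 s.
2. the carrier is home and the pin is fully down through bracket and tongue, the vials still in their pockets (all of step 1 and value of joint slide above 0.042 m and horizontal distance between pin and lock_hole below 0.005 m and z of pin in the frame of lock_hole below -0.027 m and angle between pin's own z axis and vertical below 0.15 rad), for 0.2 s.
3. every stopper is driven fully down, the vials in their pockets and the carrier still locked (all of step 2 and value of joint each of seal1, seal2, seal3, seal4 above 0.0075 m), for 0.2 s.
At the end, for the whole second after the job is handed in: All vials upright (within 0.2 rad) in pockets of the carrier, every stopper driven at least 7.5 mm of its 9 mm, mallet upright on its head at rest on the mat, pin upright in its stand within 5 mm of fully down, carrier fully out (slide below 4 mm) (all of step 1 and value of joint each of seal1, seal2, seal3, seal4 above 0.0075 m and z of mallet in the frame of mat below 0.012 m and x of mallet in the frame of mat between -0.1 and 0.1 m and y of mallet in the frame of mat between -0.09 and 0.09 m and angle between each of mallet, pin's own z axis and vertical below 0.15 rad and linear speed of mallet below 0.02 m/s and value of joint slide below 0.004 m and horizontal distance between pin and pinstand below 0.006 m and z of pin in the frame of pinstand below 0.019 m); the robot touches nothing.
It fails at once if a stopper is pushed by the gripper (more than 3 N) (contact force between any of the arm, the fingers and stopper1 above 3 N or contact force between any of the arm, the fingers and stopper2 above 3 N or contact force between any of the arm, the fingers and stopper3 above 3 N or contact force between any of the arm, the fingers and stopper4 above 3 N).
It fails at once if a bystander is moved more than 3 cm or tipped (distance of any of bottle, flask, beaker from where it was at the start of the episode above 0.03 m or angle between any of bottle, flask, beaker's own z axis and vertical above 0.3 rad).
Of vial1, vial2, vial3, vial4 only 2 to 4 are there at a start; the rules pass over those that are not, and their reading is None.
At some moment in a run one of mallet may be knocked a few centimetres aside while the robot is not near it.
It also fails if it takes over 210 s, if anything falls off the work surface, if the arm or the gripper's body presses on something with over 40 N, if the wrist force passes 120 N, or if a joint passes its speed limit or range.

## Working session

There is one attempt and no reset: what is moved stays moved. The work goes in short steps, Python scripts to look and compute and a shell command to move; the robot and the scene stay as the last step left them, time stands still between calls to the robot, and variables do not carry over. Pictures are saved under pics/ and viewed, at most 14 in all, crops included, and the job is handed in when it is done.

```bash
ls; mkdir -p pics; python3 - <<'E'
from plant import r, capture, search_frame
import cv2,numpy as np
print(r.get_state())
for n in ("scene","top"):
    c=capture(n); cv2.imwrite(f"pics/{n}0.png",c["frame"][:,:,::-1])
    print(n,c["K"].tolist(),c["origin"],np.array(c["rotation"]).tolist())
E
```

```text
pics
{'time_s': 0.0, 'joints': array([ 9.25955405e+01,  2.05924563e+01,  6.33694615e-01, -1.86853989e-02,
       -7.01348570e+01, -1.65096692e+01]), 'qd': array([ 0.0610057 ,  0.08043643, -0.0430087 ,  0.12057891, -0.01914671,
       -0.1242656 ]), 'joint_torque': array([-1.27568356e-06, -5.82721245e+01,  2.93058693e+01,  6.99716493e+00,
        7.05792612e-03, -1.60461550e-04]), 'tcp_pos': array([0.16220096, 0.65472725, 0.22561506]), 'eef_rot': array([ 1.79905249e+02, -9.76552677e-03, -1.39204844e+01]), 'contact_force': array([-0.5149714 ,  0.11848373,  0.61646123]), 'moment': array([ 0.03346584, -0.0184168 ,  0.04276468]), 'gripper_force': 0.0, 'gripper_width': 0.08759936056787332}
scene [[479.3888333453345, 0.0, 275.2874049447113], [0.0, 479.3888333453345, 212.1472621004253], [0.0, 0.0, 1.0]] [ 1.22941061 -0.12747523  0.88856595] [-140.53492170560963, 0.833302131836691, 77.91056602094169]
top [[478.92333141043446, 0.0, 279.4999592290043], [0.0, 478.92333141043446, 208.97212885017998], [0.0, 0.0, 1.0]] [ 0.42918506 -0.02883942  1.37134758] [-173.88915455533254, 0.3988701752065013, -89.19578211659709]
```

View both.

View pics/top0.png

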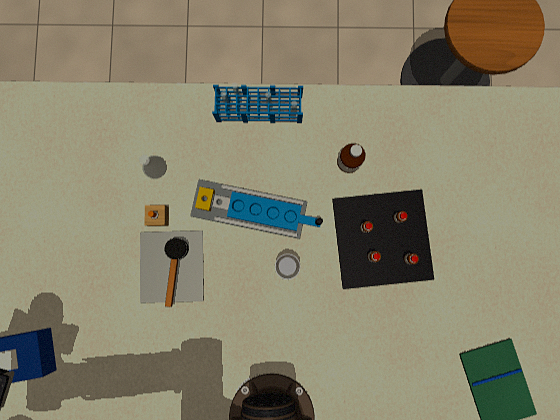

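View pics/scene0.png

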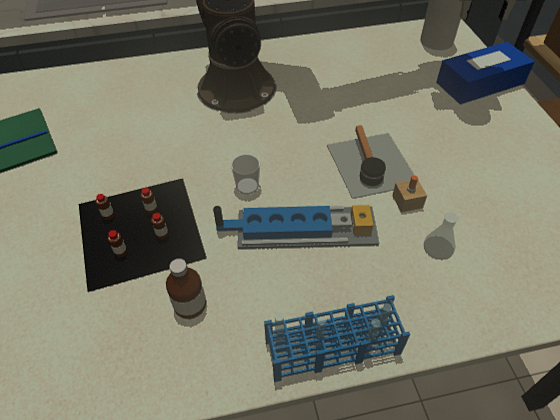

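```bash
cat > h.py <<'E'
import numpy as np, cv2
from scipy.spatial.transform import Rotation as Ro
from plant import r, capture, search_frame, outline_of
def R(c): return Ro.from_euler('xyz',c["rotation"],degrees=True).as_matrix()
def ray(c,p):
    return R(c)@(np.linalg.inv(c["K"])@np.array([p[0],p[1],1.]))
def at_z(c,p,z):
    d=ray(c,p); o=np.array(c["origin"]); return o+d*(z-o[2])/d[2]
def proj(c,X):
    q=c["K"]@(R(c).T@(np.asarray(X,float)-c["origin"])); return q[:2]/q[2]
def blobs(c,lo,hi,amin=15,box=None):
    m=cv2.inRange(cv2.cvtColor(c["frame"],cv2.COLOR_RGB2HSV),np.array(lo),np.array(hi))
    n,l,s,ce=cv2.connectedComponentsWithStats(m)
    return [(int(s[i,4]),ce[i]+0.0,s[i,:4]) for i in range(1,n) if s[i,4]>=amin],m
def save(c,n,box=None,k=1):
    f=c["frame"][:,:,::-1]
    if box: f=f[box[1]:box[3],box[0]:box[2]]
    cv2.imwrite("pics/"+n,cv2.resize(f,None,fx=k,fy=k,interpolation=cv2.INTER_CUBIC))
E
python3 - <<'E'
from h import *
np.set_printoptions(precision=4,suppress=True)
t=capture("top"); s=capture("scene"); w=capture("wrist")
print("wrist",w["origin"],w["rotation"],w["K"][0][0])
for n in ["vial1","stopper1","bottle","flask","beaker","pin","pinstand","mallet","carrier","bench","mat","tray","slide"]:
    for nm,c in (("top",t),("scene",s)):
        d=[(round(e["conf"],2),[int(x) for x in e["bbox"]]) for e in search_frame(c,n) if e["conf"]>.3]
        print(n,nm,d)
for nm,c in (("top",t),("scene",s)):
    b,_=blobs(c,(0,170,110),(5,255,255),8); 
    print(nm,[(a,ce.round(1),at_z(c,ce,.077)[:2].round(4)) for a,ce,_ in b])
save(t,"topcrop.png",(130,140,450,320),2.5)
save(w,"w0.png")
E
```

```text
wrist [0.241  0.636  0.3842] [ 162.6528   -0.0611 -103.9223] 334.1008799293978
vial1 top [(0.68, [394, 210, 409, 218]), (0.62, [367, 248, 382, 260]), (0.61, [402, 257, 417, 262])]
vial1 scene [(0.84, [141, 187, 160, 215]), (0.81, [108, 231, 126, 256]), (0.72, [153, 215, 168, 244]), (0.54, [140, 185, 152, 197]), (0.51, [93, 194, 115, 221])]
stopper1 top [(0.54, [398, 212, 406, 217]), (0.46, [410, 255, 421, 262])]
stopper1 scene [(0.63, [152, 215, 160, 219]), (0.47, [110, 229, 119, 242]), (0.41, [141, 186, 149, 197])]
bottle top [(0.56, [341, 143, 366, 173])]
bottle scene [(0.6, [166, 260, 207, 315])]
flask top [(0.76, [136, 157, 167, 178]), (0.39, [138, 234, 205, 301])]
flask scene [(0.9, [423, 211, 458, 259])]
beaker top [(0.76, [280, 251, 300, 281])]
beaker scene [(0.63, [231, 151, 260, 195]), (0.51, [423, 215, 458, 259])]
pin top []
pin scene [(0.7, [407, 173, 421, 195])]
pinstand top [(0.67, [145, 203, 168, 223])]
pinstand scene [(0.89, [390, 178, 427, 210])]
mallet top [(0.78, [163, 237, 189, 307])]
mallet scene [(0.7, [355, 127, 386, 191]), (0.54, [216, 205, 355, 238])]
carrier 
[... 258 characters left out ...]
4])]
mat scene [(0.69, [326, 133, 413, 198])]
tray top [(0.65, [331, 189, 433, 290])]
tray scene [(0.89, [78, 178, 207, 286])]
slide top [(0.82, [211, 189, 325, 230]), (0.36, [138, 156, 166, 179])]
slide scene [(0.84, [217, 205, 351, 240])]
top [(30, array([403.3, 215.2]), array([ 0.5551, -0.3534])), (30, array([368.4, 225.5]), array([ 0.5259, -0.2589])), (31, array([376.3, 255.9]), array([ 0.4443, -0.2797])), (31, array([414.4, 258.4]), array([ 0.439 , -0.3816]))]
scene [(27, array([145.1, 190.1]), array([ 0.4436, -0.2763])), (27, array([ 99.9, 196.1]), array([ 0.4394, -0.3777])), (34, array([155.9, 215.5]), array([ 0.5251, -0.2561])), (37, array([111.9, 233.2]), array([ 0.5533, -0.3506]))]
```

View pics/topcrop.png

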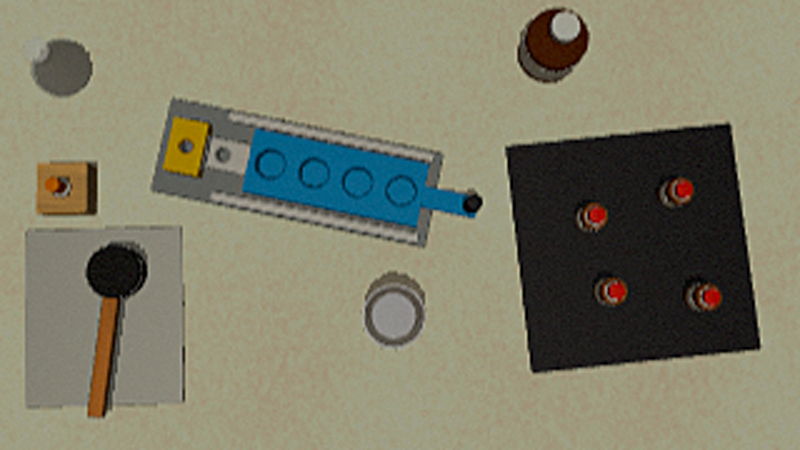

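View pics/w0.png

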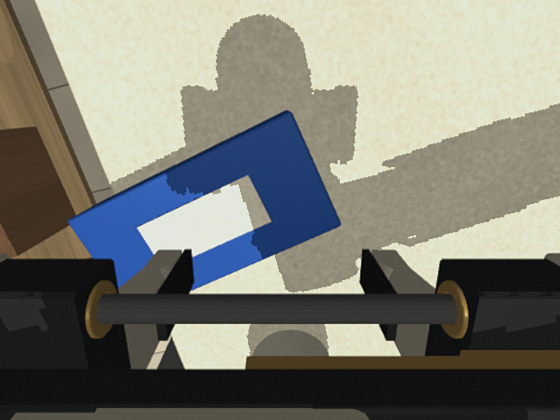

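```bash
python3 - <<'E'
from h import *
np.set_printoptions(precision=4,suppress=True)
t=capture("top")
P=np.array([at_z(t,p,.038)[:2] for p in [(238,205.6),(255.6,209.2),(273.2,212.8),(290.8,216.4)]])
print(P, P.mean(0))
d=P[0]-P[3]; print("yaw",np.degrees(np.arctan2(-d[0],d[1])),np.linalg.norm(d))
for n,p,z in [("hole",(204.4,198.4),.044),("tong",(219.2,202),.032),("knob",(319.2,220.4),.082),("mallet",(176.8,248.4),.05),("hend",(168.5,306),.043),("pintop",(152.8,214),.086),("stand",(156.5,215),.046),("beaker",(287.5,266),0.08),("bottle",(352,158),.1),("flask",(154,167),.05)]: print(n,at_z(t,p,z)[:2])
E
python3 -m creep '[[87.6,0.5,-0.8,0.3,0,0,-7],[87.6,0.5,-0.8,0.3,0,0,-7],[87.6,0.5,-0.8,0.3,0,0,-7],[87.6,0.5,-0.8,0,0,0,-7],[87.6,0.5,-0.8,0,0,0,-7],[87.6,0.5,-0.8,0,0,0,-7],[87.6,0.5,-0.8,0,0,0,-7],[87.6,0.5,-0.8,0,0,0,-7]]'
python3 -m creep '[[87.6,0.7,-0.8,0,0,0,-7],[87.6,0.7,-0.8,0,0,0,-7],[87.6,0.7,-0.8,0,0,0,-7],[87.6,0.7,-0.8,0,0,0,-7],[87.6,0.7,-0.8,0,0,0,-3],[87.6,0.8,-0.8,0,0,0,0],[87.6,0.8,-0.8,0,0,0,0],[87.6,0.8,-0.8,0,0,0,0]]'
```

```text
[[ 0.5798  0.0989]
 [ 0.5703  0.0494]
 [ 0.5608 -0.0001]
 [ 0.5513 -0.0494]] [0.5655 0.0247]
yaw -10.843826230787226 0.1510566357810481
hole [0.5981 0.1929]
tong [0.5899 0.1528]
knob [ 0.5375 -0.1255]
mallet [0.4575 0.2637]
hend [0.3004 0.2822]
pintop [0.5485 0.3241]
stand [0.5495 0.3246]
beaker [ 0.414  -0.0415]
bottle [ 0.706  -0.2117]
flask [0.6843 0.3362]
time_s: 2.27
tcp_pos: [0.2628, 0.4941, 0.2492]
eef_rot: [-180.0, 0.0, -70.3]
contact_force: [-0.0, -0.3, 0.4]
gripper_width: 0.0877
gripper_force: 0.0
time_s: 2.93
tcp_pos: [0.4106, 0.3341, 0.2494]
eef_rot: [-180.0, 0.0, -100.9]
contact_force: [0.6, 1.1, -0.6]
gripper_width: 0.0879
gripper_force: 0.0
```

```bash
python3 -m creep '[[87.6,0.88,-1,0.2,0,0,0],[87.6,0.88,-1,0.2,0,0,0],[87.6,0.88,-1,0.2,0,0,0],[87.6,0.88,-1,0.2,0,0,0],[87.6,0.88,-1,0.2,0,0,0],[87.6,0.88,-1,0.2,0,0,0],[87.6,0.88,-1,0.2,0,0,0],[87.6,0.88,-1,0.2,0,0,0]]'
python3 -m creep '[[87.6,0,0,0,0,0,0],[87.6,0,0,0,0,0,0],[87.6,0,0,0,0,0,0]]' >/dev/null
python3 - <<'E'
from h import *
w=capture("wrist"); save(w,"w1.png"); np.save("w1.npy",w,allow_pickle=True); print(w["origin"])
E
```

```text
time_s: 3.6
tcp_pos: [0.5867, 0.1337, 0.2895]
eef_rot: [-180.0, 0.0, -100.9]
contact_force: [1.2, 0.9, -0.5]
gripper_width: 0.0876
gripper_force: 0.0
[0.5701661  0.0556392  0.44696687]
```

View pics/w1.png

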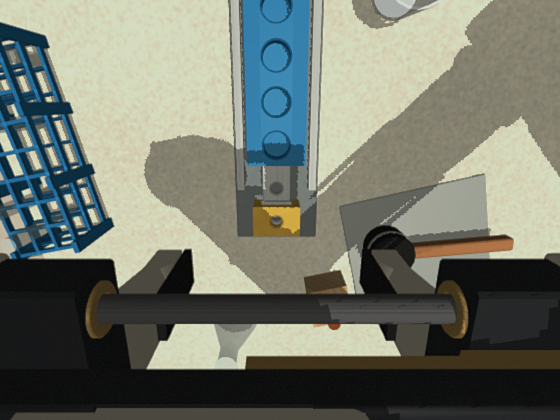

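```bash
python3 - <<'E'
from h import *
from scipy.optimize import least_squares
np.set_printoptions(precision=4,suppress=True)
w=np.load("w1.npy",allow_pickle=True).item(); t=capture("top")
g=w["frame"]
# pocket crops upscale: hough circles
gray=cv2.cvtColor(g,cv2.COLOR_RGB2GRAY)
big=cv2.resize(gray[:240,230:325],None,fx=4,fy=4,interpolation=cv2.INTER_CUBIC)
C=cv2.HoughCircles(cv2.createCLAHE(3,(4,4)).apply(big),cv2.HOUGH_GRADIENT,1.5,100,param1=100,param2=25,minRadius=45,maxRadius=75)
if C is not None:
    for q in C[0]: print("circle",q[0]/4+230-.4,q[1]/4-.4,q[2]/4)
W=[((276,55),(0,-25,.026)),((276,101),(0,25,.026)),((276,145),(0,75,.026)),((277,187),(0,130,.020)),((277,221),(0,175,.032))]
T=[((238,205.6),(0,75,.026)),((255.6,209.2),(0,25,.026)),((273.2,212.8),(0,-25,.026)),((290.8,216.4),(0,-75,.026)),((204.4,198.4),(0,175,.032)),((219.2,202),(0,130,.02)),((319.2,220.4),(0,-155,.07))]
def res(p,sets):
    o=[]
    c,s=np.cos(p[2]),np.sin(p[2])
    for cam,S in sets:
        for px,(a,b,z) in S:
            b=b/1000; X=[p[0]-s*b,p[1]+c*b,z+.012]; o+=list(proj(cam,X)-px)
    return np.array(o)
for nm,sets in (("w",[(w,W)]),("t",[(t,T)]),("both",[(w,W),(t,T)])):
    f=least_squares(res,[.5655,.0247,-.19],args=(sets,)); p=f.x
    print(nm,p[:2],np.degrees(p[2]),f.fun.reshape(-1,2).round(1).tolist())
    h=p[:2]+.175*np.array([-np.sin(p[2]),np.cos(p[2])]); print("hole",h)
E
```

```text
circle 275.5375 101.0375 15.975
circle 275.9125 144.5375 15.3375
circle 276.2875 53.4125 16.4625
circle 275.5375 6.9125 16.425
circle 252.2875 167.0375 18.1125
circle 280.4125 183.5375 18.525
circle 293.5375 125.0375 18.1125
circle 303.2875 65.4125 18.525
circle 283.0375 209.7875 18.525
circle 296.5375 31.2875 16.4625
circle 248.1625 68.7875 18.1125
circle 250.0375 118.2875 18.1125
circle 301.7875 155.7875 16.875
circle 255.6625 33.5375 16.875
circle 305.5375 180.9125 16.4625
circle 303.2875 97.2875 17.7
circle 252.6625 222.5375 17.2875
circle 305.5375 2.7875 17.2875
circle 245.9125 8.7875 15.1875
circle 323.1625 132.9125 13.9875
w [0.5654 0.0284] -10.558874254846241 [[-0.2, -1.1], [0.1, -0.2], [0.4, -0.9], [-0.3, 0.1], [-0.0, 2.5]]
hole [0.5975 0.2004]
t [0.5657 0.0245] -10.782601008153422 [[0.3, 0.0], [0.1, -0.0], [-0.0, -0.1], [-0.1, -0.1], [-1.3, -0.1], [0.2, -0.0], [0.8, 0.3]]
hole [0.5984 0.1964]
both [0.5655 0.0276] -10.56817708504202 [[-0.4, -1.8], [-0.1, -0.9], [0.2, -1.5], [-0.5, -0.4], [-0.2, 2.0], [-0.9, 0.2], [-1.0, 0.1], [-1.1, -0.0], [-1.2, -0.1], [-2.4, 0.2], [-0.9, 0.2], [-0.3, 0.2]]
hole [0.5976 0.1996]
```

```bash
python3 - <<'E'
from h import *
from scipy.optimize import least_squares
np.set_printoptions(precision=4,suppress=True)
w=np.load("w1.npy",allow_pickle=True).item(); t=capture("top")
W=[((276,53.6),(0,-25,.026)),((275.7,101),(0,25,.026)),((276,144.6),(0,75,.026)),((275.6,7),(0,-75,.026)),((277,187),(0,130,.020)),((277,221),(0,175,.032))]
T=[((238,205.6),(0,75,.026)),((255.6,209.2),(0,25,.026)),((273.2,212.8),(0,-25,.026)),((290.8,216.4),(0,-75,.026)),((219.2,202),(0,130,.02)),((319.2,220.4),(0,-155,.07)),((204.4,198.4),(0,175,.032))]
def res(p,sets):
    o=[]
    c,s=np.cos(p[2]),np.sin(p[2])
    for cam,S in sets:
        for px,(a,b,z) in S:
            b=b/1000
            if b>.17: b=p[3]
            X=[p[0]-s*b,p[1]+c*b,z+.012]; o+=list(proj(cam,X)-px)
    return np.array(o)
for nm,sets in (("w",[(w,W)]),("t",[(t,T)])):
    f=least_squares(res,[.5655,.0247,-.19,.175],args=(sets,)); p=f.x
    print(nm,p[:2],p[3],np.degrees(p[2]),f.fun.reshape(-1,2).round(1).tolist())
    for b in (-.155,-.075,-.025,.025,.075,p[3]): print(b,p[:2]+b*np.array([-np.sin(p[2]),np.cos(p[2])]))
E
```

```text
w [0.5656 0.0294] 0.17058447362064363 -10.584582985959274 [[-0.2, 1.3], [0.4, 0.7], [0.4, 0.4], [-0.2, -2.7], [-0.3, 0.9], [-0.1, 0.0]]
-0.155 [ 0.5371 -0.123 ]
-0.075 [ 0.5518 -0.0444]
-0.025 [0.561  0.0048]
0.025 [0.5702 0.0539]
0.075 [0.5793 0.1031]
0.17058447362064363 [0.5969 0.197 ]
t [0.5658 0.0251] 0.1708240642359179 -10.775401514307621 [[0.1, -0.0], [-0.1, -0.1], [-0.2, -0.1], [-0.3, -0.2], [-0.0, -0.1], [0.6, 0.3], [-0.0, 0.1]]
-0.155 [ 0.5368 -0.1272]
-0.075 [ 0.5518 -0.0486]
-0.025 [0.5611 0.0006]
0.025 [0.5705 0.0497]
0.075 [0.5798 0.0988]
0.1708240642359179 [0.5977 0.1929]
```

```bash
python3 -m creep '[[60,-0.2,-0.9,0,0,0,0],[60,-0.2,-0.9,0,0,0,0],[60,-0.2,-0.9,0,0,0,0],[60,-0.2,-0.9,0,0,0,0],[60,-0.2,-0.9,0,0,0,0],[60,-0.2,-0.9,0,0,0,0],[60,-0.2,-0.9,0,0,0,0],[60,-0.2,-0.9,0,0,0,0]]'>/dev/null
python3 -m creep '[[60,-0.2,-0.9,0,0,0,0],[60,-0.2,-0.9,0,0,0,0],[60,-0.2,-0.9,0,0,0,0],[60,-0.2,-0.9,0,0,0,0],[60,-0.2,-0.9,0,0,0,0],[60,0,-0.9,0,0,0,0],[60,0,-0.5,0,0,0,0],[60,0,0,0,0,0,0]]'>/dev/null
python3 -m creep '[[60,0,0,0,0,0,0],[60,0,0,0,0,0,0],[60,0,0,0,0,0,0]]'
python3 - <<'E'
from h import *
np.set_printoptions(precision=4,suppress=True)
print(r.get_state()["tcp_pos"])
w=capture("wrist"); t=capture("top"); s=capture("scene"); save(w,"w2.png")
print(w["origin"],w["rotation"])
for nm,c in (("w",w),("top",t),("scene",s)):
    b,m=blobs(c,(0,170,110),(5,255,255),8)
    print(nm,[(a,ce.round(1),at_z(c,ce,.077)[:2].round(4),bb.tolist()) for a,ce,bb in b])
E
```

```text
time_s: 5.58
tcp_pos: [0.521, -0.1913, 0.2891]
eef_rot: [-180.0, 0.0, -100.8]
contact_force: [-0.8, 1.3, 0.8]
gripper_width: 0.0601
gripper_force: 0.0
[ 0.521  -0.1913  0.2891]
[ 0.5055 -0.2707  0.4473] [162.6082   0.0384 169.1486]
w [(266, array([214.3,  30.5]), array([ 0.5535, -0.3501]), [206, 21, 18, 20]), (220, array([334.5,  85.6]), array([ 0.443 , -0.2764]), [326, 78, 18, 16]), (176, array([261.8, 120.8]), array([ 0.5246, -0.2558]), [255, 114, 15, 15])]
top [(15, array([377.7, 256. ]), array([ 0.4441, -0.2835]), [377, 253, 3, 7]), (33, array([414.3, 258.3]), array([ 0.4394, -0.3815]), [412, 255, 6, 7])]
scene [(30, array([144.9, 190.1]), array([ 0.4433, -0.2768]), [142, 188, 7, 5]), (27, array([ 99.9, 196.1]), array([ 0.4394, -0.3777]), [97, 194, 7, 5]), (36, array([156. , 215.5]), array([ 0.525, -0.256]), [153, 213, 7, 6]), (39, array([112.1, 233.1]), array([ 0.5531, -0.3503]), [109, 230, 8, 7])]
```

View pics/w2.png

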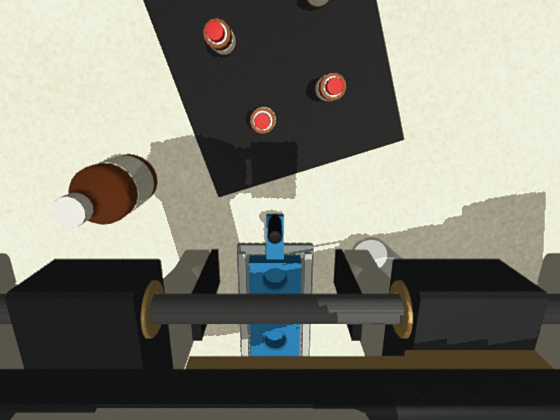

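```bash
python3 -m creep '[[60,0.05,-0.86,0,0,0,0],[60,0.05,-0.86,-0.5,0,0,0],[60,0.05,-0.86,-0.9,0,0,0],[60,0,0,-1,0,0,0],[60,0,0,-1,0,0,0],[60,0,0,-1,0,0,0],[60,0,0,-1,0,0,0],[60,0,0,-1,0,0,0]]' 25
python3 -m creep '[[60,0,0,-1,0,0,0],[60,0,0,-1,0,0,0],[60,0,0,-1,0,0,0],[60,0,0,-0.6,0,0,0],[60,0,0,-0.32,0,0,0],[60,0,0,0,0,0,0]]'
python3 -m creep '[[20,0,0,0,0,0,0],[20,0,0,0,0,0,0],[20,0,0,0,0,0,0],[20,0,0,0,0,0,0],[20,0,0,0,0,0,0]]'
```

```text
time_s: 6.4
tcp_pos: [0.5247, -0.2565, 0.1281]
eef_rot: [-180.0, 0.0, -100.9]
contact_force: [0.1, -0.5, -0.4]
gripper_width: 0.06
gripper_force: 0.0
time_s: 6.9
tcp_pos: [0.5236, -0.2563, 0.0293]
eef_rot: [179.8, -0.0, -100.9]
contact_force: [-0.4, 0.6, 0.4]
gripper_width: 0.0598
gripper_force: 0.0
time_s: 7.32
tcp_pos: [0.525, -0.2569, 0.032]
eef_rot: [-179.9, 0.0, -100.9]
contact_force: [0.1, 0.3, 0.1]
gripper_width: 0.0322
gripper_force: 0.0
```

```bash
python3 -m creep '[[20,0,0,0,0,0,0],[20,0,0,0,0,0,0],[20,0,0,0.5,0,0,0],[20,0,0,1,0,0,0],[20,0,0,1,0,0,0],[20,0,0,1,0,0,0],[20,0,0,1,0,0,0],[20,0,0,0.5,0,0,0]]'
python3 -m creep '[[20,0.15,0.95,0,0,0,0],[20,0.15,0.95,0,0,0,0],[20,0.15,0.95,0,0,0,0],[20,0.15,0.95,0,0,0,0],[20,0.15,0.95,0,0,0,0],[20,0.15,0.95,0,0,0,0],[20,0.15,0.95,0,0,0,0],[20,0.15,0.95,0,0,0,0]]'
python3 -m creep '[[20,0.15,0.95,0,0,0,0],[20,0.15,0.95,0,0,0,0],[20,0.15,0.95,0,0,0,0],[20,0.15,0.95,0,0,0,0],[20,0.15,0.95,0,0,0,0],[20,0.15,0.95,0,0,0,0],[20,0.08,0.95,0,0,0,0],[20,0,0,0,0,0,0]]'
python3 -m creep '[[20,0,0,0,0,0,0],[20,0,0,0,0,0,0],[20,0,0,0,0,0,0]]'
python3 - <<'E'
from h import *
w=capture("wrist"); save(w,"w3.png",(200,150,360,350),3)
s=capture("scene"); save(s,"s3.png",(200,150,400,270),4)
E
```

```text
time_s: 7.98
tcp_pos: [0.5256, -0.2572, 0.1593]
eef_rot: [-179.8, -0.0, -100.9]
contact_force: [0.6, -0.9, -1.2]
gripper_width: 0.0273
gripper_force: 25.0
time_s: 8.65
tcp_pos: [0.5544, -0.0656, 0.156]
eef_rot: [180.0, 0.0, -100.9]
contact_force: [1.0, -0.4, -0.7]
gripper_width: 0.0271
gripper_force: 25.0
time_s: 9.32
tcp_pos: [0.5796, 0.1027, 0.1558]
eef_rot: [-180.0, 0.0, -100.8]
contact_force: [-0.8, -1.0, -0.6]
gripper_width: 0.0271
gripper_force: 25.0
time_s: 9.57
tcp_pos: [0.5787, 0.0988, 0.1559]
eef_rot: [180.0, -0.0, -100.9]
contact_force: [0.4, 0.2, -1.0]
gripper_width: 0.0269
gripper_force: 25.0
```

View pics/w3.png

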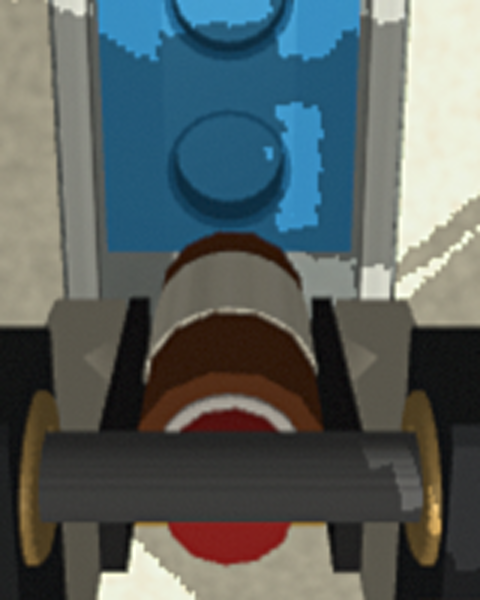

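```bash
python3 - <<'E'
from h import *
np.set_printoptions(precision=4,suppress=True)
w=capture("wrist"); st=r.get_state(); print(st["tcp_pos"])
for p in [(276,204.5),(276,150.5)]: print(at_z(w,p,.038))
for X in [(.5702,.0535,.038),(.5793,.1025,.038)]: print(proj(w,X))
# vial: TCP frame consistency; where TCP axis projects at vial bottom height
T=st["tcp_pos"]; print("bottom", proj(w,[T[0],T[1],T[2]-.026]), proj(w,T))
# sub-pixel ellipse of pocket
g=cv2.cvtColor(w["frame"],cv2.COLOR_RGB2HSV)[...,2]
print(g[185:240,276].tolist()); print(g[204,250:302].tolist())
E
```

```text
[0.579  0.0987 0.1561]
[0.5797 0.1013 0.038 ]
[0.5708 0.0557 0.038 ]
[276.2423 147.653 ]
[276.7043 205.7393]
bottom [276.1087 244.7427] [276.0519 264.8064]
[123, 120, 101, 107, 121, 124, 122, 122, 122, 123, 122, 122, 123, 122, 122, 122, 123, 121, 121, 121, 121, 121, 121, 120, 120, 121, 121, 121, 120, 120, 122, 113, 78, 65, 66, 66, 65, 65, 79, 92, 98, 114, 64, 48, 47, 47, 46, 44, 60, 102, 111, 110, 108, 109, 109]
[120, 119, 119, 119, 120, 120, 100, 90, 77, 78, 124, 126, 123, 123, 123, 122, 122, 122, 122, 122, 121, 120, 122, 122, 121, 121, 121, 122, 122, 122, 121, 122, 122, 121, 121, 121, 121, 121, 120, 121, 119, 120, 118, 91, 85, 137, 149, 187, 196, 193, 193, 192]
```

```bash
python3 -m creep '[[20,0.02,0.09,0,0,0,0],[20,0,0,-1,0,0,0],[20,0,0,-1,0,0,0],[20,0,0,-0.8,0,0,0],[20,0,0,-0.5,0,0,0],[20,0,0,-0.4,0,0,0],[20,0,0,-0.3,0,0,0],[20,0,0,-0.2,0,0,0]]'
python3 -m creep '[[20,0,0,-0.12,0,0,0],[20,0,0,-0.1,0,0,0],[20,0,0,0,0,0,0]]'
```

```text
time_s: 10.38
tcp_pos: [0.5796, 0.1016, 0.0505]
eef_rot: [180.0, -0.0, -100.9]
contact_force: [-0.4, 0.1, -0.5]
gripper_width: 0.0272
gripper_force: 25.0
time_s: 10.63
tcp_pos: [0.5797, 0.1017, 0.0456]
eef_rot: [-180.0, 0.0, -100.9]
contact_force: [-0.9, -0.1, -0.7]
gripper_width: 0.0275
gripper_force: 25.0
```

```bash
python3 -m creep '[[50,0,0,0,0,0,0],[50,0,0,0,0,0,0],[50,0,0,0,0,0,0],[60,0,0,0.5,0,0,0],[60,0,0,1,0,0,0],[60,0,0,1,0,0,0],[60,0,0,1,0,0,0],[60,0,0,0.9,0,0,0]]'
python3 -m creep '[[60,-0.34,-0.95,0,0,0,0],[60,-0.34,-0.95,0,0,0,0],[60,-0.34,-0.95,0,0,0,0],[60,-0.34,-0.95,0,0,0,0],[60,-0.34,-0.95,0,0,0,0],[60,-0.34,-0.95,0,0,0,0],[60,-0.34,-0.95,0,0,0,0],[60,-0.34,-0.95,0,0,0,0]]'
python3 -m creep '[[60,-0.34,-0.95,0,0,0,0],[60,-0.34,-0.95,0,0,0,0],[60,-0.34,-0.95,0,0,0,0],[60,-0.34,-0.95,0,0,0,0],[60,-0.34,-0.95,0,0,0,0],[60,-0.34,-0.95,0,0,0,0],[60,-0.34,-0.95,0,0,0,0],[60,-0.34,-0.9,0,0,0,0]]'
python3 -m creep '[[60,0,0,0,0,0,0],[60,0,0,0,0,0,0],[60,0,0,0,0,0,0]]'
python3 - <<'E'
from h import *
np.set_printoptions(precision=4,suppress=True)
print(r.get_state()["tcp_pos"])
w=capture("wrist"); s=capture("scene")
for nm,c,z in (("w",w,.077),("scene",s,.077)):
    b,m=blobs(c,(0,170,110),(5,255,255),8)
    print(nm,[(a,ce.round(1),at_z(c,ce,z)[:2].round(4),at_z(c,ce,z+.013)[:2].round(4)) for a,ce,bb in b])
E
```

```text
time_s: 11.3
tcp_pos: [0.5798, 0.1017, 0.1576]
eef_rot: [-179.9, 0.0, -100.9]
contact_force: [0.7, 0.6, -0.6]
gripper_width: 0.0598
gripper_force: 0.0
time_s: 11.97
tcp_pos: [0.5111, -0.0893, 0.1561]
eef_rot: [-179.9, 0.0, -100.9]
contact_force: [-0.5, -1.0, -0.7]
gripper_width: 0.0602
gripper_force: 0.0
time_s: 12.63
tcp_pos: [0.4431, -0.2783, 0.1561]
eef_rot: [-179.9, -0.0, -100.9]
contact_force: [0.1, 0.4, -0.1]
gripper_width: 0.06
gripper_force: 0.0
time_s: 12.88
tcp_pos: [0.4436, -0.2771, 0.1558]
eef_rot: [-180.0, 0.0, -100.9]
contact_force: [-0.1, 1.2, -0.1]
gripper_width: 0.06
gripper_force: 0.0
[ 0.4436 -0.2771  0.1558]
w [(543, array([255.5,  72. ]), array([ 0.438 , -0.3782]), array([ 0.4375, -0.377 ])), (497, array([102.8, 147.9]), array([ 0.5539, -0.3501]), array([ 0.547 , -0.3504])), (390, array([277.5, 216.9]), array([ 0.4428, -0.2764]), array([ 0.442 , -0.2807]))]
scene [(20, array([145.2, 190. ]), array([ 0.4434, -0.2762]), array([ 0.456 , -0.2739])), (28, array([ 99.9, 196.2]), array([ 0.4397, -0.3778]), array([ 0.4524, -0.3737])), (26, array([320.8, 202.9]), array([0.5698, 0.1053]), array([0.5804, 0.1016])), (40, array([112.2, 233. ]), array([ 0.5531, -0.3501]), array([ 0.5639, -0.3466]))]
```

```bash
python3 -m creep '[[46,0,0,-1,0,0,0],[46,0,0,-1,0,0,0],[46,0,0,-1,0,0,0],[46,0,0,-1,0,0,0],[46,0,0,-0.6,0,0,0],[46,0,0,-0.4,0,0,0],[46,0,0,0,0,0,0],[20,0,0,0,0,0,0]]' 25
python3 -m creep '[[20,0,0,0,0,0,0],[20,0,0,0,0,0,0],[20,0,0,0,0,0,0],[20,0,0,0,0,0,0],[20,0,0,0.6,0,0,0],[20,0,0,1,0,0,0],[20,0,0,1,0,0,0],[20,0,0,1,0,0,0]]'
python3 -m creep '[[20,0,0,1,0,0,0],[20,0,0,0.4,0,0,0],[20,0.37,0.94,0,0,0,0],[20,0.37,0.94,0,0,0,0],[20,0.37,0.94,0,0,0,0],[20,0.37,0.94,0,0,0,0],[20,0.37,0.94,0,0,0,0],[20,0.37,0.94,0,0,0,0]]'
python3 -m creep '[[20,0.36,0.94,0,0,0,0],[20,0.36,0.94,0,0,0,0],[20,0.36,0.94,0,0,0,0],[20,0.36,0.94,0,0,0,0],[20,0.36,0.94,0,0,0,0],[20,0.36,0.94,0,0,0,0],[20,0.36,0.94,0,0,0,0],[20,0.36,0.94,0,0,0,0]]'
python3 -m creep '[[20,0,0,0,0,0,0],[20,0,0,0,0,0,0],[20,0,0,0,0,0,0]]'
```

```text
time_s: 13.65
tcp_pos: [0.444, -0.2767, 0.0307]
eef_rot: [180.0, -0.0, -100.8]
contact_force: [0.2, 0.1, 0.6]
gripper_width: 0.0435
gripper_force: 0.0
time_s: 14.32
tcp_pos: [0.4432, -0.277, 0.1217]
eef_rot: [180.0, 0.0, -100.9]
contact_force: [1.1, -0.7, -1.2]
gripper_width: 0.0277
gripper_force: 25.0
time_s: 14.98
tcp_pos: [0.499, -0.1349, 0.1554]
eef_rot: [180.0, 0.0, -100.9]
contact_force: [-0.4, 1.0, -1.8]
gripper_width: 0.0272
gripper_force: 25.0
time_s: 15.65
tcp_pos: [0.571, 0.0531, 0.1553]
eef_rot: [180.0, 0.0, -100.9]
contact_force: [0.4, -0.1, -0.3]
gripper_width: 0.0274
gripper_force: 25.0
time_s: 15.9
tcp_pos: [0.5705, 0.0518, 0.1551]
eef_rot: [179.9, -0.0, -100.9]
contact_force: [-0.7, -1.0, -1.1]
gripper_width: 0.0274
gripper_force: 25.0
```

```bash
python3 -m creep '[[20,0,0.02,-1,0,0,0],[20,0,0,-1,0,0,0],[20,0,0,-0.8,0,0,0],[20,0,0,-0.5,0,0,0],[20,0,0,-0.4,0,0,0],[20,0,0,-0.3,0,0,0],[20,0,0,-0.25,0,0,0],[20,0,0,-0.16,0,0,0]]'
python3 -m creep '[[50,0,0,0,0,0,0],[50,0,0,0,0,0,0],[50,0,0,0,0,0,0],[46,0,0,0.5,0,0,0],[46,0,0,1,0,0,0],[46,0,0,1,0,0,0],[46,0,0,1,0,0,0],[46,0,0,0.9,0,0,0]]'
python3 -m creep '[[46,-0.29,-0.95,0,0,0,0],[46,-0.29,-0.95,0,0,0,0],[46,-0.29,-0.95,0,0,0,0],[46,-0.29,-0.95,0,0,0,0],[46,-0.29,-0.95,0,0,0,0],[46,-0.29,-0.95,0,0,0,0],[46,-0.29,-0.95,0,0,0,0],[46,-0.29,-0.95,0,0,0,0]]'
python3 -m creep '[[46,-0.29,-0.95,0,0,0,0],[46,-0.29,-0.95,0,0,0,0],[46,-0.29,-0.95,0,0,0,0],[46,-0.29,-0.95,0,0,0,0],[46,-0.29,-0.95,0,0,0,0],[46,-0.29,-0.95,0,0,0,0],[46,-0.29,-0.95,0,0,0,0],[46,-0.29,-0.95,0,0,0,0]]'
python3 -m creep '[[46,-0.29,-0.95,0,0,0,0],[46,-0.29,-0.95,0,0,0,0],[46,0,0,0,0,0,0],[46,0,0,0,0,0,0],[46,0,0,0,0,0,0]]'
python3 - <<'E'
from h import *
np.set_printoptions(precision=4,suppress=True)
print(r.get_state()["tcp_pos"])
w=capture("wrist"); s=capture("scene")
for nm,c,z in (("w",w,.077),("scene",s,.077)):
    b,m=blobs(c,(0,170,110),(5,255,255),8)
    print(nm,[(a,ce.round(1),at_z(c,ce,z)[:2].round(4),at_z(c,ce,z+.013)[:2].round(4)) for a,ce,bb in b])
E
```

```text
time_s: 16.57
tcp_pos: [0.5711, 0.0521, 0.045]
eef_rot: [-180.0, 0.0, -100.9]
contact_force: [-0.1, 0.1, -0.8]
gripper_width: 0.0273
gripper_force: 25.0
time_s: 17.23
tcp_pos: [0.5714, 0.0525, 0.1577]
eef_rot: [-179.9, 0.0, -100.9]
contact_force: [0.6, 0.1, 0.9]
gripper_width: 0.0465
gripper_force: 0.0
time_s: 17.9
tcp_pos: [0.5128, -0.1386, 0.1561]
eef_rot: [-179.9, 0.0, -100.9]
contact_force: [1.0, 0.1, -1.6]
gripper_width: 0.0461
gripper_force: 0.0
time_s: 18.57
tcp_pos: [0.4548, -0.3288, 0.1561]
eef_rot: [-179.9, -0.0, -100.9]
contact_force: [1.1, 0.5, -0.2]
gripper_width: 0.0459
gripper_force: 0.0
time_s: 18.98
tcp_pos: [0.4405, -0.375, 0.1556]
eef_rot: [-180.0, 0.0, -100.9]
contact_force: [-0.1, 1.3, -0.5]
gripper_width: 0.0463
gripper_force: 0.0
[ 0.4405 -0.375   0.1556]
w [(387, array([278.6, 211.1]), array([ 0.4381, -0.3787]), array([ 0.4374, -0.3828]))]
scene [(29, array([297.6, 203.5]), array([0.5602, 0.0546]), array([0.5709, 0.0517])), (27, array([320.8, 203. ]), array([0.57  , 0.1053]), array([0.5806, 0.1015]))]
```

```bash
python3 -m creep '[[46,-0.08,-0.13,-1,0,0,0],[46,0,0,-1,0,0,0],[46,0,0,-1,0,0,0],[46,0,0,-1,0,0,0],[46,0,0,-0.6,0,0,0],[46,0,0,-0.4,0,0,0],[46,0,0,0,0,0,0],[20,0,0,0,0,0,0]]' 25
python3 -m creep '[[20,0,0,0,0,0,0],[20,0,0,0,0,0,0],[20,0,0,0,0,0,0],[20,0,0,0,0,0,0],[20,0,0,0.6,0,0,0],[20,0,0,1,0,0,0],[20,0,0,1,0,0,0],[20,0,0,1,0,0,0]]'
python3 -m creep '[[20,0,0,1,0,0,0],[20,0,0,0.4,0,0,0],[20,0.31,0.95,0,0,0,0],[20,0.31,0.95,0,0,0,0],[20,0.31,0.95,0,0,0,0],[20,0.31,0.95,0,0,0,0],[20,0.31,0.95,0,0,0,0],[20,0.31,0.95,0,0,0,0]]'
python3 -m creep '[[20,0.31,0.95,0,0,0,0],[20,0.31,0.95,0,0,0,0],[20,0.31,0.95,0,0,0,0],[20,0.31,0.95,0,0,0,0],[20,0.31,0.95,0,0,0,0],[20,0.31,0.95,0,0,0,0],[20,0.31,0.95,0,0,0,0],[20,0.31,0.95,0,0,0,0]]'
python3 -m creep '[[20,0.29,0.96,0,0,0,0],[20,0.29,0.96,0,0,0,0],[20,0,0,0,0,0,0],[20,0,0,0,0,0,0],[20,0,0,0,0,0,0]]'; python3 -c '
from h import *
print(r.get_state()["tcp_pos"])'
```

```text
time_s: 19.75
tcp_pos: [0.439, -0.378, 0.0306]
eef_rot: [180.0, -0.0, -100.8]
contact_force: [0.1, 0.3, 0.4]
gripper_width: 0.0429
gripper_force: 0.0
time_s: 20.42
tcp_pos: [0.4381, -0.3782, 0.1214]
eef_rot: [180.0, 0.0, -100.9]
contact_force: [1.0, 0.1, -0.3]
gripper_width: 0.0274
gripper_force: 25.0
time_s: 21.08
tcp_pos: [0.4849, -0.2346, 0.155]
eef_rot: [180.0, 0.0, -100.9]
contact_force: [0.5, 0.1, -1.2]
gripper_width: 0.0271
gripper_force: 25.0
time_s: 21.75
tcp_pos: [0.5469, -0.0446, 0.155]
eef_rot: [180.0, 0.0, -100.9]
contact_force: [0.3, -0.2, -0.5]
gripper_width: 0.0272
gripper_force: 25.0
time_s: 22.17
tcp_pos: [0.5611, 0.0021, 0.1549]
eef_rot: [180.0, -0.0, -100.9]
contact_force: [0.6, -0.1, -0.8]
gripper_width: 0.0274
gripper_force: 25.0
[0.56106313 0.00213363 0.15486488]
```

```bash
python3 -m creep '[[20,0,0.04,-1,0,0,0],[20,0,0,-1,0,0,0],[20,0,0,-0.8,0,0,0],[20,0,0,-0.5,0,0,0],[20,0,0,-0.4,0,0,0],[20,0,0,-0.3,0,0,0],[20,0,0,-0.25,0,0,0],[20,0,0,-0.16,0,0,0]]'
python3 -m creep '[[50,0,0,0,0,0,0],[50,0,0,0,0,0,0],[50,0,0,0,0,0,0],[46,0,0,0.5,0,0,0],[46,0,0,1,0,0,0],[46,0,0,1,0,0,0],[46,0,0,1,0,0,0],[46,0,0,0.9,0,0,0]]'
python3 -m creep '[[46,-0.02,-0.94,0,0,0,0],[46,-0.02,-0.94,0,0,0,0],[46,-0.02,-0.94,0,0,0,0],[46,-0.02,-0.94,0,0,0,0],[46,-0.02,-0.94,0,0,0,0],[46,-0.02,-0.94,0,0,0,0],[46,-0.02,-0.94,0,0,0,0],[46,-0.02,-0.94,0,0,0,0]]'
python3 -m creep '[[46,-0.02,-0.94,0,0,0,0],[46,-0.02,-0.94,0,0,0,0],[46,-0.02,-0.94,0,0,0,0],[46,-0.02,-0.94,0,0,0,0],[46,-0.02,-0.94,0,0,0,0],[46,-0.02,-0.94,0,0,0,0],[46,-0.02,-0.94,0,0,0,0],[46,0,0,0,0,0,0]]'
python3 -m creep '[[46,0,0,0,0,0,0],[46,0,0,0,0,0,0],[46,0,0,0,0,0,0]]'
python3 - <<'E'
from h import *
np.set_printoptions(precision=4,suppress=True)
print(r.get_state()["tcp_pos"])
w=capture("wrist"); s=capture("scene")
for nm,c,z in (("w",w,.077),("scene",s,.077)):
    b,m=blobs(c,(0,170,110),(5,255,255),8)
    print(nm,[(a,ce.round(1),at_z(c,ce,z)[:2].round(4),at_z(c,ce,z+.013)[:2].round(4)) for a,ce,bb in b])
E
```

```text
time_s: 22.83
tcp_pos: [0.5615, 0.0028, 0.0447]
eef_rot: [180.0, -0.0, -100.9]
contact_force: [-0.1, -0.4, -1.3]
gripper_width: 0.027
gripper_force: 25.0
time_s: 23.5
tcp_pos: [0.5618, 0.0032, 0.1573]
eef_rot: [-179.9, 0.0, -100.9]
contact_force: [0.4, -0.4, 0.4]
gripper_width: 0.0458
gripper_force: 0.0
time_s: 24.17
tcp_pos: [0.5576, -0.1859, 0.1558]
eef_rot: [-179.9, 0.0, -100.9]
contact_force: [1.0, 0.9, 0.1]
gripper_width: 0.0462
gripper_force: 0.0
time_s: 24.83
tcp_pos: [0.5537, -0.3527, 0.1552]
eef_rot: [-180.0, -0.0, -101.0]
contact_force: [0.4, 0.1, -0.0]
gripper_width: 0.0463
gripper_force: 0.0
time_s: 25.08
tcp_pos: [0.5541, -0.3486, 0.1554]
eef_rot: [-180.0, 0.0, -100.9]
contact_force: [-0.1, -0.6, -0.2]
gripper_width: 0.0461
gripper_force: 0.0
[ 0.5541 -0.3486  0.1554]
w [(388, array([276.8, 214.7]), array([ 0.5535, -0.3498]), array([ 0.5527, -0.3541]))]
scene [(31, array([297.4, 203.5]), array([0.5601, 0.0541]), array([0.5708, 0.0512])), (29, array([320.6, 203.1]), array([0.5703, 0.1046]), array([0.5809, 0.1009])), (32, array([274.3, 204.4]), array([0.5513, 0.0035]), array([0.5622, 0.0014]))]
```

```bash
python3 -m creep '[[46,0,-0.05,-1,0,0,0],[46,0,0,-1,0,0,0],[46,0,0,-1,0,0,0],[46,0,0,-1,0,0,0],[46,0,0,-0.6,0,0,0],[46,0,0,-0.4,0,0,0],[46,0,0,0,0,0,0],[20,0,0,0,0,0,0]]' 25
python3 -m creep '[[20,0,0,0,0,0,0],[20,0,0,0,0,0,0],[20,0,0,0,0,0,0],[20,0,0,0,0,0,0],[20,0,0,0.6,0,0,0],[20,0,0,1,0,0,0],[20,0,0,1,0,0,0],[20,0,0,1,0,0,0]]'
python3 -m creep '[[20,0,0,1,0,0,0],[20,0,0,0.4,0,0,0],[20,-0.01,0.94,0,0,0,0],[20,-0.01,0.94,0,0,0,0],[20,-0.01,0.94,0,0,0,0],[20,0,0.94,0,0,0,0],[20,0,0.94,0,0,0,0],[20,0,0.94,0,0,0,0]]'
python3 -m creep '[[20,-0.01,0.94,0,0,0,0],[20,-0.01,0.94,0,0,0,0],[20,-0.01,0.94,0,0,0,0],[20,0,0.94,0,0,0,0],[20,0,0.94,0,0,0,0],[20,0,0.94,0,0,0,0],[20,0,0.94,0,0,0,0],[20,0,0,0,0,0,0]]'
python3 -m creep '[[20,0,0,0,0,0,0],[20,0,0,0,0,0,0],[20,0,0,0,0,0,0]]'
```

```text
time_s: 25.85
tcp_pos: [0.5544, -0.3503, 0.0303]
eef_rot: [180.0, -0.0, -100.9]
contact_force: [-0.3, -0.0, -0.6]
gripper_width: 0.0432
gripper_force: 0.0
time_s: 26.52
tcp_pos: [0.5537, -0.3505, 0.1211]
eef_rot: [180.0, 0.0, -100.9]
contact_force: [-0.4, -0.1, -0.5]
gripper_width: 0.0272
gripper_force: 25.0
time_s: 27.18
tcp_pos: [0.5528, -0.2085, 0.1547]
eef_rot: [180.0, 0.0, -100.9]
contact_force: [-0.5, 0.1, -1.0]
gripper_width: 0.027
gripper_force: 25.0
time_s: 27.85
tcp_pos: [0.5525, -0.0421, 0.155]
eef_rot: [-180.0, 0.0, -100.8]
contact_force: [-0.2, -0.8, -0.3]
gripper_width: 0.0271
gripper_force: 25.0
time_s: 28.1
tcp_pos: [0.5523, -0.0457, 0.1549]
eef_rot: [180.0, -0.0, -100.9]
contact_force: [0.1, -0.1, -1.4]
gripper_width: 0.0274
gripper_force: 25.0
```

```bash
python3 -m creep '[[20,0,0,-1,0,0,0],[20,0,0,-1,0,0,0],[20,0,0,-0.8,0,0,0],[20,0,0,-0.5,0,0,0],[20,0,0,-0.4,0,0,0],[20,0,0,-0.3,0,0,0],[20,0,0,-0.25,0,0,0],[20,0,0,-0.16,0,0,0]]'
python3 -m creep '[[50,0,0,0,0,0,0],[50,0,0,0,0,0,0],[50,0,0,0,0,0,0],[46,0,0,0.5,0,0,0],[46,0,0,1,0,0,0],[46,0,0,1,0,0,0],[46,0,0,1,0,0,0],[46,0,0,0.9,0,0,0]]'
python3 -m creep '[[46,-0.15,-0.79,0,0,0,0],[46,-0.15,-0.79,0,0,0,0],[46,-0.15,-0.79,0,0,0,0],[46,-0.14,-0.79,0,0,0,0],[46,0,0,0,0,0,0],[46,0,0,0,0,0,0],[46,0,0,0,0,0,0]]'
python3 - <<'E'
from h import *
np.set_printoptions(precision=4,suppress=True)
print(r.get_state()["tcp_pos"])
w=capture("wrist"); s=capture("scene"); save(s,"s4.png",(180,140,460,280),2.8); save(w,"w4.png")
b,m=blobs(s,(0,170,110),(5,255,255),8)
print([(a,at_z(s,ce,.09)[:2].round(4)) for a,ce,bb in b])
E
```

```text
time_s: 28.77
tcp_pos: [0.5527, -0.0454, 0.0445]
eef_rot: [-180.0, -0.0, -100.9]
contact_force: [0.1, 0.9, 2.4]
gripper_width: 0.0273
gripper_force: 25.0
time_s: 29.43
tcp_pos: [0.5529, -0.045, 0.1571]
eef_rot: [-179.9, 0.0, -100.9]
contact_force: [0.2, 0.4, 0.2]
gripper_width: 0.0459
gripper_force: 0.0
time_s: 30.02
tcp_pos: [0.538, -0.124, 0.1552]
eef_rot: [-180.0, 0.0, -100.9]
contact_force: [-0.7, 0.0, 0.1]
gripper_width: 0.0456
gripper_force: 0.0
[ 0.538  -0.124   0.1552]
[(30, array([ 0.5524, -0.0464]))]
```

View pics/s4.png

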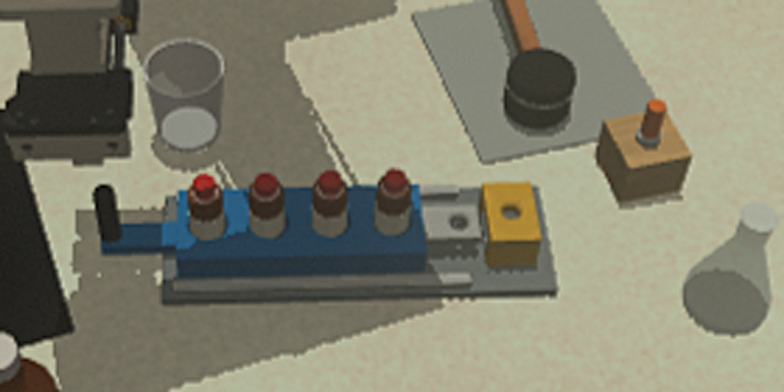

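```bash
python3 -m creep '[[40,0,0,-1,0,0,0],[40,0,0,-1,0,0,0],[40,0,0,-1,0,0,0],[40,0,0,-0.8,0,0,0],[40,0,0,-0.4,0,0,0],[40,0,0,0,0,0,0],[10,0,0,0,0,0,0],[10,0,0,0,0,0,0]]' 45
python3 -m creep '[[10,0,0,0,0,0,0],[10,0,0,0,0,0,0],[10,0,0,0,0,0,0],[10,0,0,0,0,0,0],[10,0,0,0,0,0,0]]'
python3 -m creep '[[10,0.037,0.2,0,0,0,0],[10,0.055,0.3,0,0,0,0],[10,0.064,0.35,0,0,0,0],[10,0.064,0.35,0,0,0,0],[10,0.055,0.3,0,0,0,0],[10,0.037,0.2,0,0,0,0],[10,0.018,0.1,0,0,0,0],[10,0,0,0,0,0,0]]'
python3 -m creep '[[10,0.01,0.06,0,0,0,0],[10,0,0,0,0,0,0],[10,0,0,0,0,0,0]]'
```

```text
time_s: 30.78
tcp_pos: [0.5389, -0.1238, 0.051]
eef_rot: [-179.9, 0.0, -100.9]
contact_force: [0.4, -0.6, 0.7]
gripper_width: 0.0318
gripper_force: 0.0
time_s: 31.2
tcp_pos: [0.5364, -0.1238, 0.0507]
eef_rot: [179.9, 0.0, -100.9]
contact_force: [-6.2, 3.2, 7.0]
gripper_width: 0.017
gripper_force: 45.0
time_s: 31.87
tcp_pos: [0.5441, -0.0829, 0.0507]
eef_rot: [179.8, -0.3, -100.9]
contact_force: [-2.9, -23.4, 5.3]
gripper_width: 0.0166
gripper_force: 45.0
time_s: 32.12
tcp_pos: [0.5442, -0.0828, 0.0507]
eef_rot: [179.8, -0.4, -100.9]
contact_force: [-2.8, -30.2, 4.0]
gripper_width: 0.0171
gripper_force: 45.0
```

```bash
python3 -m creep '[[10,-0.01,-0.08,0,0,0,0],[40,0,0,0,0,0,0],[40,0,0,0,0,0,0],[40,0,0,0,0,0,0],[40,0,0,0.5,0,0,0],[40,0,0,1,0,0,0],[40,0,0,1,0,0,0],[40,0,0,1,0,0,0]]'
python3 -m creep '[[40,0,0,1,0,0,0],[40,0,0,1,0,0,0],[40,0,0,0.5,0,0,0],[40,0.16,0.93,0,0,0,0],[40,0.16,0.93,0,0,0,0],[40,0.16,0.93,0,0,0,0],[40,0.16,0.93,0,0,0,0],[40,0.16,0.93,0,0,0,0]]'>/dev/null
python3 -m creep '[[40,0.16,0.93,0,0,0,0],[40,0.16,0.93,0,0,0,0],[40,0.16,0.93,0,0,0,0],[40,0.16,0.93,0,0,0,0],[40,0.16,0.93,0,0,0,0],[40,0.16,0.93,0,0,0,0],[40,0.16,0.93,0,0,0,0],[40,0.16,0.93,0,0,0,0]]'
python3 -m creep '[[40,0.16,0.93,0,0,0,0],[40,0.16,0.93,0,0,0,0],[40,0.16,0.93,0,0,0,0],[40,0,0,0,0,0,0],[40,0,0,0,0,0,0],[40,0,0,0,0,0,0]]'
python3 - <<'E'
from h import *
np.set_printoptions(precision=4,suppress=True)
print(r.get_state()["tcp_pos"])
w=capture("wrist"); save(w,"w5.png"); np.save("w5.npy",w,allow_pickle=True)
print(proj(w,(.5973,.1963,.044)))
E
```

```text
time_s: 32.78
tcp_pos: [0.5462, -0.079, 0.1385]
eef_rot: [-180.0, 0.0, -100.9]
contact_force: [0.1, 1.1, -0.4]
gripper_width: 0.0394
gripper_force: 0.0
time_s: 34.12
tcp_pos: [0.5981, 0.2247, 0.2002]
eef_rot: [-180.0, 0.1, -100.9]
contact_force: [1.0, -0.5, 0.2]
gripper_width: 0.0397
gripper_force: 0.0
time_s: 34.62
tcp_pos: [0.6097, 0.2927, 0.1997]
eef_rot: [180.0, -0.0, -100.9]
contact_force: [0.3, -0.4, -0.1]
gripper_width: 0.04
gripper_force: 0.0
[0.6097 0.2927 0.1997]
[269.4833  83.8446]
```

View pics/w5.png

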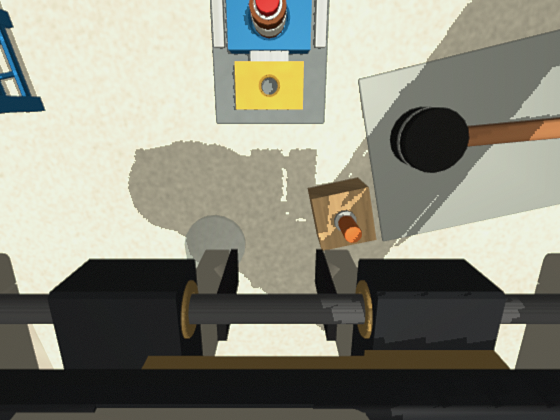

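```bash
python3 - <<'E'
from h import *
np.set_printoptions(precision=4,suppress=True)
w=np.load("w5.npy",allow_pickle=True).item(); s=capture("scene")
f=w["frame"]
hsv=cv2.cvtColor(f,cv2.COLOR_RGB2HSV)
# hole: non-yellow inside the plate
y=cv2.inRange(hsv,np.array((20,120,60)),np.array((35,255,255)))
sub=255-y[66:106,245:295]; n,l,st,ce=cv2.connectedComponentsWithStats(sub)
for i in range(1,n):
    if st[i,4]>20: print("hole?",st[i],ce[i]+[245,66],at_z(w,ce[i]+[245,66],.044))
m=cv2.inRange(hsv,np.array((5,150,90)),np.array((17,255,255)))
n,l,st,ce=cv2.connectedComponentsWithStats(m[180:250,300:385])
for i in range(1,n):
    if st[i,4]>40: print("pin?",st[i],ce[i]+[300,180])
for p in [(353,235)]: print(at_z(w,p,.086))
big=cv2.resize(f[175:250,300:390,::-1],None,fx=4,fy=4,interpolation=cv2.INTER_CUBIC)
b2=cv2.resize(s["frame"][160:215,380:440,::-1],None,fx=5,fy=5,interpolation=cv2.INTER_CUBIC)
b3=cv2.resize(f[60:110,240:300,::-1],None,fx=5,fy=5,interpolation=cv2.INTER_CUBIC)
H=300; out=np.hstack([cv2.resize(x,(int(x.shape[1]*H/x.shape[0])//1,H)) for x in (big,b3)]); print(out.shape); cv2.imwrite("pics/w5b.png",out)
E
```

```text
hole? [ 16  12  17  17 223] [268.9462  85.7175] [0.5981 0.1977 0.044 ]
pin? [ 39  36  23  27 422] [349.6943 229.2583]
[0.5493 0.3342 0.086 ]
(300, 720, 3)
```

View pics/w5b.png

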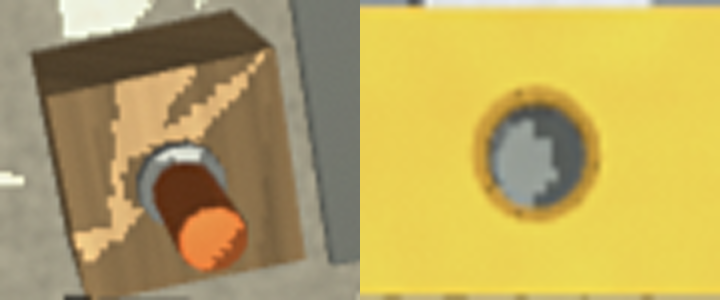

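```bash
python3 -m creep '[[40,-0.34,0.14,0,0,0,7],[40,-0.34,0.14,0,0,0,7],[40,-0.34,0.14,0,0,0,7],[40,-0.34,0.14,0,0,0,7],[40,-0.34,0.14,0,0,0,7],[40,-0.34,0.14,0,0,0,7],[40,-0.34,0.14,0,0,0,7],[40,-0.34,0.14,0,0,0,7]]'
python3 -m creep '[[40,-0.34,0.14,0,0,0,7],[40,-0.34,0.14,0,0,0,7],[40,-0.34,0.14,0,0,0,7],[40,-0.34,0.14,0,0,0,7],[40,-0.34,0.14,0,0,0,6],[40,0,0,0,0,0,0],[40,0,0,0,0,0,0],[40,0,0,0,0,0,0]]'
python3 - <<'E'
from h import *
np.set_printoptions(precision=4,suppress=True)
print(r.get_state()["tcp_pos"])
w=capture("wrist"); save(w,"w6.png",(160,60,400,260),3); np.save("w6.npy",w,allow_pickle=True)
for z,Y in ((.086,.334),(.086,.327),(.052,.334),(.052,.327)): print(z,Y,proj(w,(.549,Y,z)))
E
```

```text
time_s: 35.38
tcp_pos: [0.5417, 0.3197, 0.2003]
eef_rot: [-180.0, 0.0, -44.6]
contact_force: [0.5, -0.8, -0.3]
gripper_width: 0.0402
gripper_force: 0.0
time_s: 36.05
tcp_pos: [0.4999, 0.3375, 0.2002]
eef_rot: [-180.0, -0.0, -11.1]
contact_force: [-0.4, 0.3, -0.2]
gripper_width: 0.0397
gripper_force: 0.0
[0.4999 0.3375 0.2002]
0.086 0.334 [269.4281 145.1118]
0.086 0.327 [277.9432 143.4219]
0.052 0.334 [270.1869 140.6361]
0.052 0.327 [277.7867 139.122 ]
```

View pics/w6.png

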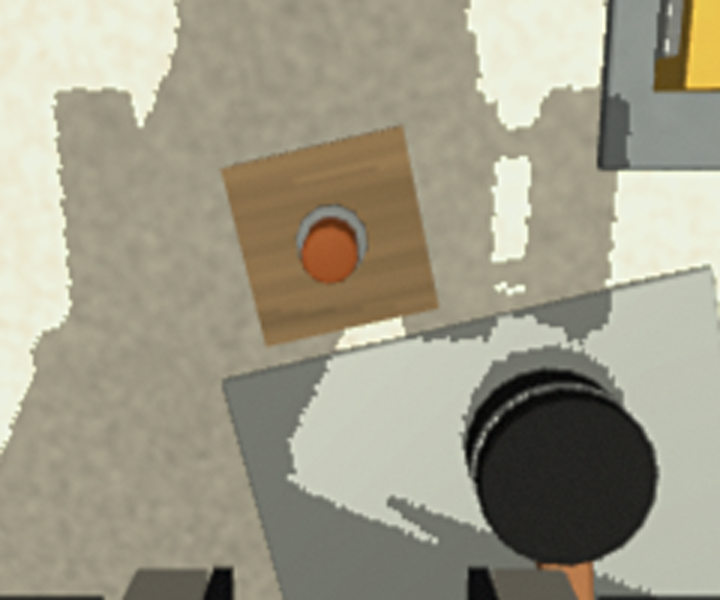

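```bash
python3 -m creep '[[40,0.7,-0.05,0,0,0,0],[40,0.7,-0.05,0,0,0,0],[40,0.6,-0.04,-0.5,0,0,0],[40,0,0,-1,0,0,0],[40,0,0,-1,0,0,0],[40,0,0,-1,0,0,0],[40,0,0,-1,0,0,0],[40,0,0,-0.7,0,0,0]]' 30
python3 -m creep '[[40,0,0,-0.4,0,0,0],[40,0,0,-0.22,0,0,0],[40,0,0,0,0,0,0],[5,0,0,0,0,0,0],[5,0,0,0,0,0,0],[5,0,0,0,0,0,0],[5,0,0,0,0,0,0],[5,0,0,0,0,0,0]]'
python3 -m creep '[[5,0,0,0,0,0,0],[5,0,0,0,0,0,0],[5,0,0,0,0,0,0]]'
```

```text
time_s: 36.77
tcp_pos: [0.5493, 0.3332, 0.0672]
eef_rot: [179.9, 0.1, -11.1]
contact_force: [-0.3, -1.0, -0.3]
gripper_width: 0.0401
gripper_force: 0.0
time_s: 37.43
tcp_pos: [0.5499, 0.3347, 0.0553]
eef_rot: [-179.9, -0.0, -10.9]
contact_force: [-1.0, 0.4, 3.7]
gripper_width: 0.0154
gripper_force: 30.0
time_s: 37.68
tcp_pos: [0.5499, 0.3347, 0.0553]
eef_rot: [-180.0, -0.0, -10.9]
contact_force: [-1.7, -0.0, 5.7]
gripper_width: 0.0153
gripper_force: 30.0
```

```bash
python3 -m creep '[[5,0,0,0.5,0,0,0],[5,0,0,0.8,0,0,0],[5,0,0,1,0,0,0],[5,0,0,0.7,0,0,0],[5,0.27,-0.79,0,0,0,0],[5,0.27,-0.79,0,0,0,0],[5,0.27,-0.79,0,0,0,0],[5,0.27,-0.79,0,0,0,0]]'
python3 -m creep '[[5,0.27,-0.79,0,0,0,0],[5,0.27,-0.79,0,0,0,0],[5,0.28,-0.77,0,0,0,0],[5,0,0,0,0,0,0],[5,0,0,0,0,0,0],[5,0,0,0,0,0,0]]'
python3 - <<'E'
from h import *
np.set_printoptions(precision=4,suppress=True)
T=r.get_state()["tcp_pos"]; print(T)
w=capture("wrist"); save(w,"w7.png",(200,170,360,290),5); np.save("w7.npy",w,allow_pickle=True)
print(proj(w,(.598,.197,.044)),"tip",proj(w,(T[0],T[1],T[2]-.041)),"tcp",proj(w,T))
E
```

```text
time_s: 38.35
tcp_pos: [0.5764, 0.2547, 0.1292]
eef_rot: [-180.0, 0.0, -10.9]
contact_force: [1.6, 0.6, 0.6]
gripper_width: 0.0151
gripper_force: 30.0
time_s: 38.85
tcp_pos: [0.5969, 0.1968, 0.1292]
eef_rot: [-180.0, 0.0, -10.9]
contact_force: [-0.2, 0.8, -1.4]
gripper_width: 0.0151
gripper_force: 30.0
[0.5969 0.1968 0.1292]
[276.2988 212.647 ] tip [276.9799 235.6359] tcp [277.1256 265.2136]
```

View pics/w7.png

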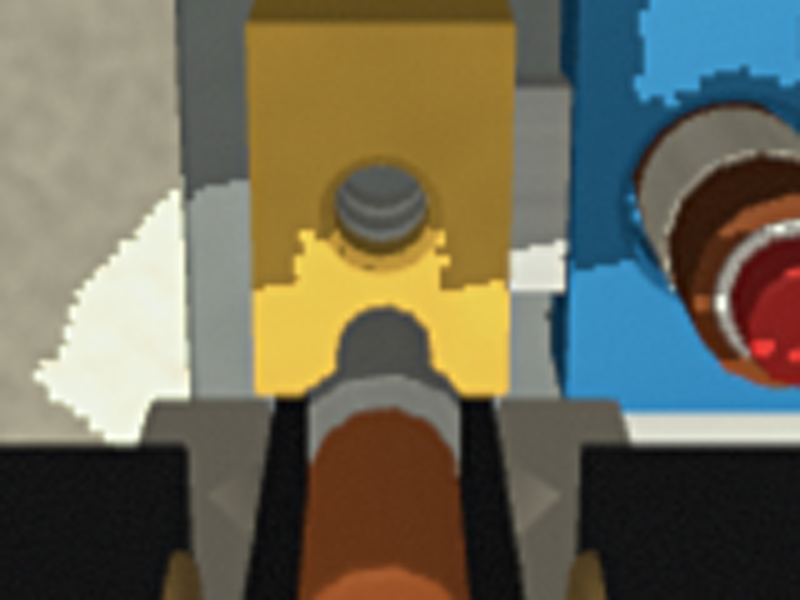

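```bash
python3 -m creep '[[5,0.03,0.01,-0.7,0,0,0],[5,0,0,-0.6,0,0,0],[5,0,0,-0.3,0,0,0],[5,0,0,-0.2,0,0,0],[5,0,0,-0.2,0,0,0],[5,0,0,0,0,0,0]]'
python3 -m creep '[[5,0,0,-0.2,0,0,0],[5,0,0,-0.2,0,0,0],[5,0,0,-0.2,0,0,0],[5,0,0,0,0,0,0]]'
```

```text
time_s: 39.4
tcp_pos: [0.5975, 0.1971, 0.0786]
eef_rot: [180.0, 0.0, -10.9]
contact_force: [-0.1, 0.2, -0.9]
gripper_width: 0.0154
gripper_force: 30.0
time_s: 39.73
tcp_pos: [0.5972, 0.1966, 0.0632]
eef_rot: [180.0, 0.1, -10.9]
contact_force: [0.1, -0.0, -1.8]
gripper_width: 0.0155
gripper_force: 30.0
```

```bash
python3 -m creep '[[5,0,0,-0.2,0,0,0],[5,0,0,-0.14,0,0,0],[5,0,0,-0.06,0,0,0],[5,0,0,0,0,0,0],[5,0,0,0,0,0,0]]'
python3 -m creep '[[30,0,0,0,0,0,0],[30,0,0,0,0,0,0],[30,0,0,0,0,0,0],[30,0,0,0.5,0,0,0],[30,0,0,1,0,0,0],[30,0,0,1,0,0,0],[30,0,0,1,0,0,0],[30,0,0,1,0,0,0]]'
python3 - <<'E'
from h import *
np.set_printoptions(precision=4,suppress=True)
s=capture("scene"); save(s,"s8.png",(180,120,460,260),2.8)
E
```

```text
time_s: 40.15
tcp_pos: [0.5978, 0.1969, 0.0543]
eef_rot: [180.0, 0.0, -10.9]
contact_force: [0.1, -0.1, -0.8]
gripper_width: 0.0152
gripper_force: 30.0
time_s: 40.82
tcp_pos: [0.5977, 0.1968, 0.1682]
eef_rot: [-180.0, -0.0, -10.9]
contact_force: [0.1, -0.1, -0.2]
gripper_width: 0.0301
gripper_force: 0.0
```

View pics/s8.png

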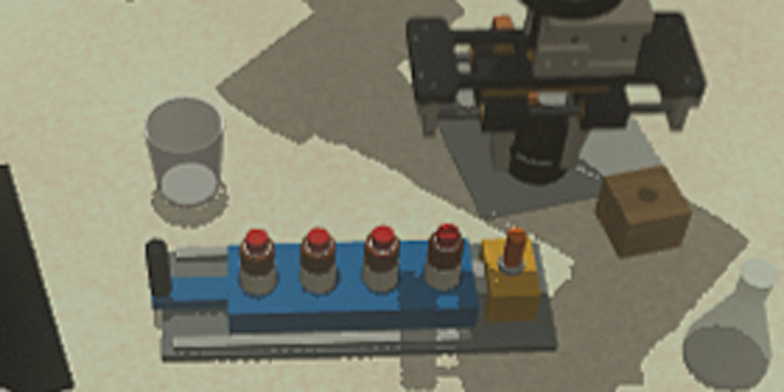

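```bash
python3 -m creep '[[87.6,-0.9,0.3,0.4,0,0,0],[87.6,-0.9,0.3,0.4,0,0,0],[87.6,-0.9,0.3,0.4,0,0,0],[87.6,-0.9,0.3,0,0,0,0],[87.6,-0.9,0.3,0,0,0,0],[87.6,-0.9,0.3,0,0,0,0],[87.6,-0.9,0.3,0,0,0,0],[87.6,0,0,0,0,0,0]]'
python3 -m creep '[[87.6,0,0,0,0,0,0],[87.6,0,0,0,0,0,0],[87.6,0,0,0,0,0,0]]'>/dev/null
cat > mal.py <<'E'
from h import *
np.set_printoptions(precision=4,suppress=True)
def mallet(w,zt=.05):
    hsv=cv2.cvtColor(w["frame"],cv2.COLOR_RGB2HSV)
    m=cv2.inRange(hsv,np.array((0,0,0)),np.array((180,255,42))); m[262:]=0
    n,l,s,ce=cv2.connectedComponentsWithStats(m)
    for i in range(1,n):
        if s[i,4]>800: print("dark",s[i],ce[i].round(1),at_z(w,ce[i],zt)[:2])
    for d in outline_of(w,"mallet")[:2]:
        R_=d["region"]; hs=R_&(m>0); print("outline",d["conf"],d["bbox"],R_.sum(),hs.sum())
        o=R_&(hsv[...,1]>120)&(hsv[...,2]>60)
        ys,xs=np.nonzero(o)
        if len(xs)>50:
            P=np.array([at_z(w,(x,y),.043)[:2] for x,y in zip(xs,ys)]); c=P.mean(0); v=np.linalg.svd(P-c)[2][0]; print("handle",c,v,np.degrees(np.arctan2(v[1],v[0])))
E
python3 - <<'E'
from mal import *
w6=np.load("w6.npy",allow_pickle=True).item(); print("w6",at_z(w6,(347.7,219),.05))
print(r.get_state()["tcp_pos"])
w=capture("wrist"); np.save("w9.npy",w,allow_pickle=True); mallet(w)
E
```

```text
time_s: 41.53
tcp_pos: [0.4375, 0.2499, 0.1973]
eef_rot: [-179.9, 0.0, -10.8]
contact_force: [0.1, -0.9, 0.2]
gripper_width: 0.0778
gripper_force: 0.0
w6 [0.4602 0.2747 0.05  ]
[0.4408 0.2494 0.1969]
dark [ 218  148   62   63 3014] [248.7 179.1] [0.4592 0.2725]
outline 0.61 [219.0, 146.0, 282.8, 291.5] 4628 3046
handle [0.3825 0.2797] [-0.9952  0.0983] 174.35823712653283
```

```bash
python3 -m creep '[[87.6,0.4,0.46,0,0,0,0],[87.6,0.35,0.46,-0.4,0,0,0],[87.6,0,0,-1,0,0,0],[87.6,0,0,-1,0,0,0],[87.6,0,0,-1,0,0,0],[87.6,0,0,-1,0,0,0],[87.6,0,0,-1,0,0,0],[87.6,0,0,-0.8,0,0,0]]' 50
python3 -m creep '[[87.6,0,0,-0.4,0,0,0],[87.6,0,0,-0.24,0,0,0],[40,0,0,0,0,0,0],[40,0,0,0,0,0,0],[40,0,0,0,0,0,0],[40,0,0,0,0,0,0],[40,0,0,0,0,0,0],[40,0,0,0,0,0,0]]'
python3 -m creep '[[40,0,0,0,0,0,0],[40,0,0,0,0,0,0]]'
```

```text
time_s: 42.55
tcp_pos: [0.4591, 0.2715, 0.0397]
eef_rot: [179.9, 0.1, -11.0]
contact_force: [-0.5, 0.3, 0.0]
gripper_width: 0.0871
gripper_force: 0.0
time_s: 43.22
tcp_pos: [0.4594, 0.2728, 0.0268]
eef_rot: [-179.9, -0.1, -10.9]
contact_force: [-1.6, -0.7, 5.7]
gripper_width: 0.0589
gripper_force: 50.0
time_s: 43.38
tcp_pos: [0.4594, 0.2728, 0.0268]
eef_rot: [-179.9, -0.1, -10.9]
contact_force: [-1.3, -0.7, 6.1]
gripper_width: 0.0591
gripper_force: 50.0
```

```bash
python3 -m creep '[[40,0,0,0.4,0,0,0],[40,0,0,0.8,0,0,0],[40,0,0,1,0,0,0],[40,0,0,1,0,0,0],[40,0,0,1,0,0,0],[40,0,0,0.65,0,0,0],[40,0,0,0,0,0,0]]'
python3 -m creep '[[40,0.73,-0.74,0,0,0,0],[40,0.73,-0.74,0,0,0,0],[40,0.73,-0.74,0,0,0,0],[40,0.73,-0.74,0,0,0,0],[40,0.73,-0.74,0,0,0,0],[40,0.73,-0.74,0,0,0,0],[40,0.74,-0.76,0,0,0,0],[40,0,0,0,0,0,0]]'
python3 -m creep '[[40,0,0,0,0,0,0],[40,0,0,0,0,0,0],[40,0,0,0,0,0,0]]'
python3 - <<'E'
from h import *
np.set_printoptions(precision=4,suppress=True)
s=capture("scene"); b,m=blobs(s,(0,150,60),(6,255,255),8)
print([(a,ce.round(1),at_z(s,ce,.09)[:2]) for a,ce,bb in b])
E
```

```text
time_s: 43.97
tcp_pos: [0.4604, 0.2738, 0.1513]
eef_rot: [-179.7, -0.2, -10.9]
contact_force: [-0.3, 0.6, -3.5]
gripper_width: 0.0589
gripper_force: 50.0
time_s: 44.63
tcp_pos: [0.5886, 0.1394, 0.1455]
eef_rot: [179.9, 0.1, -11.1]
contact_force: [1.5, 1.5, -3.6]
gripper_width: 0.0593
gripper_force: 50.0
time_s: 44.88
tcp_pos: [0.5862, 0.1427, 0.1465]
eef_rot: [180.0, 0.1, -10.9]
contact_force: [0.2, 0.2, -4.0]
gripper_width: 0.0591
gripper_force: 50.0
[(34, array([316.3, 203.3]), array([0.5794, 0.0917])), (34, array([339.5, 203. ]), array([0.5897, 0.1412])), (38, array([271.2, 204.4]), array([ 0.5607, -0.0054])), (33, array([293.2, 204.1]), array([0.5703, 0.0419]))]
```

```bash
python3 -m creep '[[40,0,0,-0.6,0,0,0],[40,0,0,-0.5,0,0,0],[40,0,0,-0.2,0,0,0],[40,0,0,-0.2,0,0,0],[40,0,0,-0.13,0,0,0],[40,0,0,-0.1,0,0,0],[40,0,0,-0.07,0,0,0],[40,0,0,0,0,0,0]]'
python3 -m creep '[[40,0,0,0,0,0,0],[40,0,0,0,0,0,0]]'
```

```text
time_s: 45.6
tcp_pos: [0.5896, 0.1434, 0.106]
eef_rot: [-179.9, -0.3, -10.8]
contact_force: [-2.8, -0.6, 15.6]
gripper_width: 0.0592
gripper_force: 50.0
time_s: 45.77
tcp_pos: [0.5893, 0.1433, 0.1059]
eef_rot: [-179.9, -0.3, -10.8]
contact_force: [-2.6, -0.4, 15.6]
gripper_width: 0.0593
gripper_force: 50.0
```

```bash
python3 -m creep '[[40,0,0,-0.12,0,0,0],[40,0,0,0,0,0,0],[40,0,0,0.6,0,0,0],[40,0,0,0.8,0,0,0],[40,0,0,0.5,0,0,0],[40,-0.18,-0.98,0,0,0,0],[40,-0.18,-0.98,0,0,0,0],[40,0,0,0,0,0,0]]'
python3 -m creep '[[40,0,0,0,0,0,0],[40,0,0,0,0,0,0],[40,0,0,-0.6,0,0,0],[40,0,0,-0.4,0,0,0],[40,0,0,-0.25,0,0,0],[40,0,0,-0.2,0,0,0],[40,0,0,-0.2,0,0,0],[40,0,0,-0.13,0,0,0]]'
python3 -m creep '[[40,0,0,-0.08,0,0,0],[40,0,0,0,0,0,0],[40,0,0,0,0,0,0]]'
```

```text
time_s: 46.43
tcp_pos: [0.5766, 0.0908, 0.147]
eef_rot: [180.0, 0.0, -11.0]
contact_force: [-1.5, 0.4, -4.8]
gripper_width: 0.0592
gripper_force: 50.0
time_s: 47.1
tcp_pos: [0.5809, 0.094, 0.1054]
eef_rot: [-180.0, -0.3, -10.8]
contact_force: [-6.5, -0.3, 39.6]
gripper_width: 0.0594
gripper_force: 50.0
time_s: 47.35
tcp_pos: [0.5823, 0.0945, 0.1057]
eef_rot: [-179.8, -0.5, -10.8]
contact_force: [-5.1, -0.9, 29.9]
gripper_width: 0.0594
gripper_force: 50.0
```

```bash
python3 -m creep '[[40,0,0,0.6,0,0,0],[40,0,0,0.8,0,0,0],[40,0,0,0.5,0,0,0],[40,-0.18,-0.98,0,0,0,0],[40,-0.18,-0.98,0,0,0,0],[40,0,0,0,0,0,0],[40,0,0,0,0,0,0],[40,0,0,0,0,0,0]]'
python3 -m creep '[[40,0,0,-0.6,0,0,0],[40,0,0,-0.4,0,0,0],[40,0,0,-0.25,0,0,0],[40,0,0,-0.2,0,0,0],[40,0,0,-0.2,0,0,0],[40,0,0,-0.13,0,0,0],[40,0,0,-0.1,0,0,0],[40,0,0,0,0,0,0]]'
python3 -m creep '[[40,0,0,0,0,0,0],[40,0,0,0,0,0,0]]'
python3 -m creep '[[40,0,0,0.6,0,0,0],[40,0,0,0.8,0,0,0],[40,0,0,0.5,0,0,0],[40,-0.18,-0.98,0,0,0,0],[40,-0.18,-0.98,0,0,0,0],[40,0,0,0,0,0,0],[40,0,0,0,0,0,0],[40,0,0,0,0,0,0]]'
python3 -m creep '[[40,0,0,-0.6,0,0,0],[40,0,0,-0.4,0,0,0],[40,0,0,-0.25,0,0,0],[40,0,0,-0.2,0,0,0],[40,0,0,-0.2,0,0,0],[40,0,0,-0.13,0,0,0],[40,0,0,-0.1,0,0,0],[40,0,0,0,0,0,0]]'
python3 -m creep '[[40,0,0,0,0,0,0],[40,0,0,0,0,0,0]]'
```

```text
time_s: 48.02
tcp_pos: [0.5692, 0.0445, 0.1475]
eef_rot: [-180.0, -0.0, -10.9]
contact_force: [0.4, -0.1, -3.3]
gripper_width: 0.0592
gripper_force: 50.0
time_s: 48.68
tcp_pos: [0.573, 0.0451, 0.1057]
eef_rot: [-179.9, -0.5, -10.7]
contact_force: [-5.6, 0.0, 29.6]
gripper_width: 0.0592
gripper_force: 50.0
time_s: 48.85
tcp_pos: [0.5727, 0.0451, 0.1057]
eef_rot: [-179.9, -0.5, -10.8]
contact_force: [-4.8, 0.4, 27.2]
gripper_width: 0.059
gripper_force: 50.0
time_s: 49.52
tcp_pos: [0.5602, -0.0045, 0.148]
eef_rot: [-180.0, -0.0, -10.9]
contact_force: [-0.3, 0.4, -2.9]
gripper_width: 0.0592
gripper_force: 50.0
time_s: 50.18
tcp_pos: [0.5638, -0.0043, 0.1057]
eef_rot: [-179.9, -0.4, -10.8]
contact_force: [-5.2, 0.6, 26.5]
gripper_width: 0.0595
gripper_force: 50.0
time_s: 50.35
tcp_pos: [0.5635, -0.0043, 0.1056]
eef_rot: [-179.9, -0.4, -10.8]
contact_force: [-4.9, -0.1, 27.3]
gripper_width: 0.0592
gripper_force: 50.0
```

```bash
python3 -m creep '[[40,0,0,0.6,0,0,0],[40,0,0,0.8,0,0,0],[40,0,0,0.5,0,0,0],[40,-0.33,0.92,0,0,0,0],[40,-0.33,0.92,0,0,0,0],[40,-0.33,0.92,0,0,0,0],[40,-0.33,0.92,0,0,0,0],[40,-0.33,0.92,0,0,0,0]]'
python3 -m creep '[[40,-0.34,0.93,0,0,0,0],[40,-0.34,0.93,0,0,0,0],[40,-0.34,0.93,0,0,0,0],[40,-0.34,0.93,0,0,0,0],[40,-0.34,0.93,0,0,0,0],[40,-0.34,0.92,0,0,0,0],[40,-0.34,0.92,0,0,0,0],[40,0,0,0,0,0,0]]'
python3 -m creep '[[40,0,0,0,0,0,0],[40,0,0,0,0,0,0],[40,0,0,0,0,0,0]]'
python3 - <<'E'
from h import *
np.set_printoptions(precision=4,suppress=True)
print(r.get_state()["tcp_pos"])
s=capture("scene"); b,m=blobs(s,(0,150,60),(6,255,255),8)
print([(a,ce.round(1),at_z(s,ce,.09)[:2],at_z(s,ce,.081)[:2]) for a,ce,bb in b])
E
```

```text
time_s: 51.02
tcp_pos: [0.5182, 0.1115, 0.1484]
eef_rot: [-180.0, 0.0, -10.9]
contact_force: [0.4, 0.8, -3.8]
gripper_width: 0.0592
gripper_force: 50.0
time_s: 51.68
tcp_pos: [0.4586, 0.2763, 0.1485]
eef_rot: [-179.9, -0.0, -10.8]
contact_force: [-0.1, -0.2, -3.0]
gripper_width: 0.0589
gripper_force: 50.0
time_s: 51.93
tcp_pos: [0.4593, 0.2721, 0.1484]
eef_rot: [180.0, 0.0, -10.9]
contact_force: [0.4, 0.0, -2.8]
gripper_width: 0.059
gripper_force: 50.0
[0.4593 0.2721 0.1484]
[(36, array([293.1, 205.7]), array([0.5748, 0.0407]), array([0.5674, 0.0426])), (35, array([316.1, 205.3]), array([0.5848, 0.0897]), array([0.5776, 0.0921])), (38, array([339.1, 204.6]), array([0.5938, 0.139 ]), array([0.5866, 0.142 ])), (36, array([271.1, 206.5]), array([ 0.5665, -0.0066]), array([ 0.559 , -0.0053]))]
```

```bash
python3 -m creep '[[40,0,0,-1,0,0,0],[40,0,0,-1,0,0,0],[40,0,0,-1,0,0,0],[40,0,0,-0.8,0,0,0],[40,0,0,-0.5,0,0,0],[40,0,0,-0.25,0,0,0],[40,0,0,-0.15,0,0,0],[40,0,0,-0.08,0,0,0]]'
python3 -m creep '[[40,0,0,-0.05,0,0,0],[40,0,0,0,0,0,0],[40,0,0,0,0,0,0]]'
```

```text
time_s: 52.65
tcp_pos: [0.4597, 0.2725, 0.0291]
eef_rot: [-180.0, -0.0, -10.9]
contact_force: [0.3, 0.0, -3.8]
gripper_width: 0.059
gripper_force: 50.0
time_s: 52.9
tcp_pos: [0.4597, 0.273, 0.0286]
eef_rot: [-179.9, -0.0, -10.9]
contact_force: [-0.6, 0.6, -3.5]
gripper_width: 0.0593
gripper_force: 50.0
```

```bash
python3 -m creep '[[40,0,0,-0.06,0,0,0],[40,0,0,-0.03,0,0,0],[40,0,0,0,0,0,0]]'
python3 -m creep '[[87.6,0,0,0,0,0,0],[87.6,0,0,0,0,0,0],[87.6,0,0,0,0,0,0],[87.6,0,0,0,0,0,0],[87.6,0,0,0,0,0,0],[87.6,0,0,0.4,0,0,0],[87.6,0,0,1,0,0,0],[87.6,0,0,1,0,0,0]]'
python3 -m creep '[[60,0,0,1,0,0,0],[50,0,0,1,0,0,0],[40,0.4,-0.2,0.8,0,0,0],[40,0.85,-0.47,0,0,0,0],[40,0.85,-0.47,0,0,0,0],[40,0.85,-0.47,0,0,0,0],[40,0.85,-0.47,0,0,0,0],[40,0.85,-0.47,0,0,0,0]]'
python3 -m creep '[[40,0.85,-0.47,0,0,0,0],[40,0,0,0,0,0,0],[40,0,0,0,0,0,0],[40,0,0,0,0,0,0]]'
python3 - <<'E'
from mal import *
T=r.get_state()["tcp_pos"]; print(T)
w=capture("wrist"); print(proj(w,(.5978,.1969,.084)))
hsv=cv2.cvtColor(w["frame"],cv2.COLOR_RGB2HSV)
s=capture("scene")
for n in("mallet","pin"): print(n,[(round(d["conf"],2),np.round(d["bbox"],1)) for d in search_frame(s,n)])
h0=proj(s,(.4595,.2725,.05)); print("mallet head expected",h0)
E
```

```text
time_s: 53.15
tcp_pos: [0.4597, 0.2732, 0.0268]
eef_rot: [-179.9, -0.1, -10.9]
contact_force: [-2.1, -0.2, 5.8]
gripper_width: 0.0592
gripper_force: 50.0
time_s: 53.82
tcp_pos: [0.4588, 0.272, 0.086]
eef_rot: [179.9, 0.1, -10.9]
contact_force: [-0.7, 0.8, 0.3]
gripper_width: 0.0874
gripper_force: 0.0
time_s: 54.48
tcp_pos: [0.5765, 0.2083, 0.1565]
eef_rot: [-180.0, -0.0, -10.9]
contact_force: [-0.4, 1.3, -0.5]
gripper_width: 0.0418
gripper_force: 0.0
time_s: 54.82
tcp_pos: [0.5964, 0.197, 0.1558]
eef_rot: [180.0, 0.0, -10.9]
contact_force: [-0.7, 0.1, -1.0]
gripper_width: 0.0402
gripper_force: 0.0
[0.5964 0.197  0.1558]
[276.6236 217.9521]
mallet [(0.74, array([357.3, 126.9, 379.4, 188.3]))]
pin [(0.53, array([290.1, 201.9, 297.6, 211.8]))]
mallet head expected [373.9073 165.2666]
```

```bash
python3 -m creep '[[40,0.05,0,-1,0,0,0],[40,0,0,-1,0,0,0],[40,0,0,-1,0,0,0],[40,0,0,-0.6,0,0,0],[40,0,0,-0.3,0,0,0],[40,0,0,-0.12,0,0,0],[40,0,0,0,0,0,0],[5,0,0,0,0,0,0]]' 30
python3 -m creep '[[5,0,0,0,0,0,0],[5,0,0,0,0,0,0],[5,0,0,0,0,0,0],[5,0,0,0,0,0,0],[5,0,0,0,0,0,0],[5,0,0,0,0,0,0]]'
python3 -m creep '[[5,0,0,0.2,0,0,0],[5,0,0,0.3,0,0,0],[5,0,0,0.3,0,0,0],[5,0,0,0.4,0,0,0],[5,0,0,0.6,0,0,0],[5,0,0,0.8,0,0,0],[5,0,0,0.4,0,0,0],[5,0,0,0,0,0,0]]'
```

```text
time_s: 55.68
tcp_pos: [0.5986, 0.1978, 0.0562]
eef_rot: [-179.9, -0.1, -10.9]
contact_force: [-0.3, -0.0, -0.5]
gripper_width: 0.0368
gripper_force: 0.0
time_s: 56.18
tcp_pos: [0.5984, 0.1973, 0.0558]
eef_rot: [-180.0, -0.0, -10.9]
contact_force: [-1.8, -0.4, 5.2]
gripper_width: 0.0151
gripper_force: 30.0
time_s: 56.85
tcp_pos: [0.5996, 0.198, 0.1335]
eef_rot: [-179.8, -0.2, -10.9]
contact_force: [0.6, 0.5, -0.3]
gripper_width: 0.0154
gripper_force: 30.0
```

```bash
python3 -m creep '[[5,-0.27,0.79,0,0,0,0],[5,-0.27,0.79,0,0,0,0],[5,-0.27,0.79,0,0,0,0],[5,-0.27,0.79,0,0,0,0],[5,-0.28,0.78,0,0,0,0],[5,-0.28,0.78,0,0,0,0],[5,-0.28,0.78,0,0,0,0],[5,0,0,0,0,0,0]]'
python3 -m creep '[[5,0,0,0,0,0,0],[5,0,0,0,0,0,0],[5,0,0,0,0,0,0]]'
python3 - <<'E'
from h import *
np.set_printoptions(precision=4,suppress=True)
T=r.get_state()["tcp_pos"]; print(T)
w=capture("wrist"); save(w,"w14.png",(200,170,360,290),5)
print("stand hole",proj(w,(.550,.334,.046)),"tip",proj(w,(T[0],T[1],T[2]-.0415)))
# stand top: wood mask
hsv=cv2.cvtColor(w["frame"],cv2.COLOR_RGB2HSV)
m=cv2.inRange(hsv,np.array((0,0,0)),np.array((180,255,75)))[170:245,250:305]
n,l,st,ce=cv2.connectedComponentsWithStats(m)
for i in range(1,n):
    if st[i,4]>25: print(st[i],ce[i]+[250,170],at_z(w,ce[i]+[250,170],.046))
E
```

```text
time_s: 57.52
tcp_pos: [0.5489, 0.3375, 0.1293]
eef_rot: [-180.0, 0.0, -10.8]
contact_force: [0.5, -0.8, -0.2]
gripper_width: 0.0152
gripper_force: 30.0
time_s: 57.77
tcp_pos: [0.55, 0.3339, 0.1297]
eef_rot: [180.0, 0.0, -10.9]
contact_force: [0.2, -0.6, -0.1]
gripper_width: 0.0154
gripper_force: 30.0
[0.55   0.3339 0.1297]
stand hole [276.6615 214.5372] tip [276.9195 235.3498]
[30 62  8 13 39] [282.8718 238.5128] [0.5297 0.333  0.046 ]
```

View pics/w14.png

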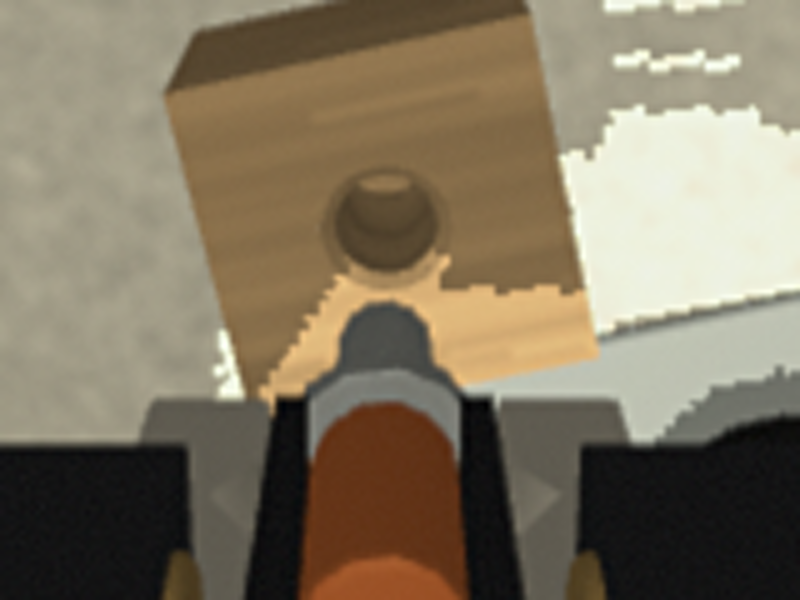

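```bash
python3 -m creep '[[5,0.01,0,-0.7,0,0,0],[5,0,0,-0.5,0,0,0],[5,0,0,-0.3,0,0,0],[5,0,0,-0.2,0,0,0],[5,0,0,-0.2,0,0,0],[5,0,0,-0.2,0,0,0],[5,0,0,-0.2,0,0,0],[5,0,0,-0.2,0,0,0]]'
python3 -m creep '[[5,0,0,-0.2,0,0,0],[5,0,0,-0.14,0,0,0],[5,0,0,0,0,0,0],[5,0,0,0,0,0,0]]'
```

```text
time_s: 58.48
tcp_pos: [0.5505, 0.3348, 0.0675]
eef_rot: [-180.0, -0.0, -10.9]
contact_force: [0.2, -0.2, -1.4]
gripper_width: 0.0156
gripper_force: 30.0
time_s: 58.82
tcp_pos: [0.5503, 0.3347, 0.0589]
eef_rot: [180.0, 0.0, -10.9]
contact_force: [-0.5, -0.4, 0.1]
gripper_width: 0.0152
gripper_force: 30.0
```

```bash
python3 -m creep '[[30,0,0,0,0,0,0],[30,0,0,0,0,0,0],[30,0,0,0,0,0,0],[40,0,0,0.5,0,0,0],[40,0,0,1,0,0,0],[40,0,0,1,0,0,0],[40,0,0,1,0,0,0],[40,0,0,0.5,0,0,0]]'
python3 -m creep '[[40,0,-0.98,0,0,0,0],[40,0,-0.98,0,0,0,0],[40,0,-0.98,0,0,0,0],[40,0,-0.98,0,0,0,0],[40,0,-0.98,0,0,0,0],[40,0,-0.98,0,0,0,0],[40,0,-0.98,0,0,0,0],[40,0,-0.98,0,0,0,0]]'
python3 -m creep '[[40,-0.03,-0.98,0,0,0,0],[40,-0.03,-0.98,0,0,0,0],[40,-0.03,-0.98,0,0,0,0],[40,-0.03,-0.98,0,0,0,0],[40,-0.03,-0.98,0,0,0,0],[40,-0.03,-0.98,0,0,0,0],[40,-0.03,-0.98,0,0,0,0],[40,-0.03,-0.98,0,0,0,0]]'
python3 -m creep '[[40,0,-0.98,0,0,0,0],[40,0,0,0,0,0,0],[40,0,0,0,0,0,0],[40,0,0,0,0,0,0]]'
```

```text
time_s: 59.48
tcp_pos: [0.5515, 0.3355, 0.1629]
eef_rot: [-179.8, -0.2, -10.9]
contact_force: [-0.0, 0.0, 0.4]
gripper_width: 0.0401
gripper_force: 0.0
time_s: 60.15
tcp_pos: [0.5502, 0.1376, 0.1595]
eef_rot: [-180.0, -0.0, -10.9]
contact_force: [0.7, 0.4, -0.2]
gripper_width: 0.0398
gripper_force: 0.0
time_s: 60.82
tcp_pos: [0.5442, -0.0585, 0.1596]
eef_rot: [-180.0, -0.0, -10.9]
contact_force: [-0.0, 0.4, 0.4]
gripper_width: 0.0401
gripper_force: 0.0
time_s: 61.15
tcp_pos: [0.5444, -0.0818, 0.1593]
eef_rot: [-180.0, -0.0, -11.0]
contact_force: [0.5, -0.3, -0.5]
gripper_width: 0.0398
gripper_force: 0.0
```

```bash
python3 -m creep '[[40,0,-0.03,-1,0,0,0],[40,0,0,-1,0,0,0],[40,0,0,-1,0,0,0],[40,0,0,-0.8,0,0,0],[40,0,0,-0.4,0,0,0],[40,0,0,-0.16,0,0,0],[40,0,0,0,0,0,0],[10,0,0,0,0,0,0]]' 45
python3 -m creep '[[10,0,0,0,0,0,0],[10,0,0,0,0,0,0],[10,0,0,0,0,0,0],[10,0,0,0,0,0,0],[10,0,0,0,0,0,0]]'
python3 -m creep '[[10,-0.037,-0.2,0,0,0,0],[10,-0.055,-0.3,0,0,0,0],[10,-0.064,-0.35,0,0,0,0],[10,-0.064,-0.35,0,0,0,0],[10,-0.055,-0.3,0,0,0,0],[10,-0.037,-0.2,0,0,0,0],[10,-0.018,-0.1,0,0,0,0],[10,0,0,0,0,0,0]]'
python3 -m creep '[[10,-0.01,-0.06,0,0,0,0],[10,0,0,0,0,0,0],[10,0,0,0,0,0,0]]'
```

```text
time_s: 61.82
tcp_pos: [0.5451, -0.0822, 0.0509]
eef_rot: [-180.0, -0.1, -10.9]
contact_force: [0.2, 0.7, -0.6]
gripper_width: 0.0373
gripper_force: 0.0
time_s: 62.23
tcp_pos: [0.5448, -0.0829, 0.0509]
eef_rot: [180.0, -0.1, -10.9]
contact_force: [-0.3, -3.1, 6.1]
gripper_width: 0.0172
gripper_force: 45.0
time_s: 62.9
tcp_pos: [0.5363, -0.1272, 0.0509]
eef_rot: [-179.9, -0.1, -10.9]
contact_force: [-2.9, 4.3, 6.9]
gripper_width: 0.0172
gripper_force: 45.0
time_s: 63.15
tcp_pos: [0.5363, -0.1273, 0.0509]
eef_rot: [-179.9, -0.1, -10.9]
contact_force: [-3.3, 12.3, 9.0]
gripper_width: 0.0172
gripper_force: 45.0
```

```bash
python3 -m creep '[[40,0,-0.03,0,0,0,0],[40,0,0.03,0,0,0,0],[40,0,0,0,0,0,0],[40,0,0,0,0,0,0],[40,0,0,0.5,0,0,0],[40,0,0,1,0,0,0],[40,0,0,1,0,0,0],[40,0,0,1,0,0,0]]'
python3 -m creep '[[40,0,-0.9,1,0,0,0],[40,-0.3,-0.9,1,0,0,0],[40,-0.3,-0.9,1,0,0,0],[40,-0.3,-0.9,0.5,0,0,0],[40,-0.3,-0.9,0,0,0,0],[40,0,0,0,0,0,0],[40,0,0,0,0,0,0],[40,0,0,0,0,0,0]]'
python3 - <<'E'
from mal import *
s=capture("scene"); t=capture("top")
b,m=blobs(s,(0,150,60),(6,255,255),8); print("stoppers",[(a,ce.round(1),at_z(s,ce,.081)[:2]) for a,ce,bb in b])
b,m=blobs(t,(0,150,60),(6,255,255),8); print("top",[(a,ce.round(1),at_z(t,ce,.081)[:2]) for a,ce,bb in b])
for nm,c in(("scene",s),("top",t)):
  for n in("mallet","pin","carrier","flask","beaker","bottle"):
    print(nm,n,[(round(d["conf"],2),np.round(d["bbox"]).astype(int).tolist()) for d in search_frame(c,n) if d["conf"]>.4])
w6=proj(s,(.550,.334,.086)); print("pin top exp",w6, proj(s,(.55,.334,.052)))
hsv=cv2.cvtColor(s["frame"],cv2.COLOR_RGB2HSV); m=cv2.inRange(hsv,np.array((5,150,90)),np.array((17,255,255)))
n,l,st,ce=cv2.connectedComponentsWithStats(m[165:205,395:435]); print("pin orange",[(st[i].tolist(),ce[i]+[395,165]) for i in range(1,n) if st[i,4]>8])
E
```

```text
time_s: 63.82
tcp_pos: [0.5353, -0.1294, 0.1382]
eef_rot: [180.0, 0.1, -10.9]
contact_force: [0.3, -0.0, 0.0]
gripper_width: 0.04
gripper_force: 0.0
time_s: 64.48
tcp_pos: [0.5055, -0.2417, 0.2247]
eef_rot: [-180.0, 0.0, -11.0]
contact_force: [0.5, 0.3, -0.7]
gripper_width: 0.0399
gripper_force: 0.0
stoppers [(34, array([295.9, 205.7]), array([0.5687, 0.0485])), (36, array([318.8, 205.2]), array([0.5787, 0.0981])), (31, array([250.7, 207.2]), array([ 0.551 , -0.0496])), (36, array([272.9, 206.4]), array([ 0.5595, -0.0015]))]
top [(30, array([237.7, 203.4]), array([0.5808, 0.0958]))]
scene mallet [(0.97, [360, 126, 387, 187])]
scene pin []
scene carrier [(0.85, [212, 205, 352, 239]), (0.74, [290, 205, 302, 210])]
scene flask [(0.82, [424, 212, 459, 259])]
scene beaker [(0.8, [232, 154, 257, 196]), (0.75, [389, 183, 426, 212])]
scene bottle [(0.78, [162, 262, 207, 315])]
top mallet [(0.87, [166, 239, 186, 306])]
top pin [(0.56, [151, 207, 160, 216])]
top carrier [(0.93, [210, 192, 253, 221])]
top flask [(0.64, [142, 156, 166, 178])]
top beaker []
top bottle [(0.87, [340, 144, 365, 176])]
pin top exp [415.0329 177.1489] [411.9861 187.1644]
pin orange [([17, 11, 6, 4, 22], array([414.5, 177.5]))]
```

```bash
python3 - <<'E'
from h import *
s=capture("scene")["frame"]; a=cv2.imread("pics/scene0.png")[:,:,::-1]
for f in (a,s):
    h=cv2.cvtColor(np.ascontiguousarray(f),cv2.COLOR_RGB2HSV); m=cv2.inRange(h,np.array((3,140,60)),np.array((14,255,255)))[165:205,400:430]
    n,l,st,ce=cv2.connectedComponentsWithStats(m); print([(st[i].tolist(),ce[i].round(1)) for i in range(1,n) if st[i,4]>8])
    # template shift of the pin patch
g0=cv2.cvtColor(np.ascontiguousarray(a),cv2.COLOR_RGB2GRAY); g1=cv2.cvtColor(s,cv2.COLOR_RGB2GRAY)
r_=cv2.matchTemplate(g1[160:215,390:440],g0[170:195,403:424],cv2.TM_CCOEFF_NORMED); print(cv2.minMaxLoc(r_),"expect",(13,10))
E
```

```text
[([11, 11, 7, 5, 26], array([14.1, 12.7]))]
[([12, 11, 6, 4, 22], array([14.5, 12.5]))]
(-0.25516700744628906, 0.9672104120254517, (5, 15), (13, 10)) expect (13, 10)
```

The pin sits exactly as it did at the start, and the carrier, vials and mallet are all in place, so I am handing the job in.

```bash
python3 -c '
from plant import close_job
print(close_job())'
```

```text
the job is handed in; nothing more can be done
None
```

I handed the job in at about 65 s of the 210 s, with no result returned: all four vials are in the carrier with their stoppers down, the mallet is back on its mat, the pin is back in its stand and the carrier is fully out, as far as the camera and force readings show.

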